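# Probe the test points of a sloping control board

## Task

Take the orange test probe out of its holder and, holding it about square to the sloping board, press its tip gently onto the brass plunger of the red test point, then the yellow, then the blue, pushing each about half way in and keeping it there for about a second. Do not press the black point or push against the board itself, and leave everything else where it stands. Finally put the probe back upright in its holder, tip down with its collar fully home on the rim, and let go.

Things in the scene. Friction and masses are not known exactly. Their poses are not given: they have to be found in the camera images.
- probe: Loose cordless test probe, 180 mm long, 0.12 kg. Origin at its needle's point, z along its axis to the handle end (up while in the holder). From the tip: 6 mm needle to 30 mm, cone to a 16 mm barrel, black collar 50 mm across from 90 to 101 mm, orange handle with black bands, 24 x 24 mm square (sides along its x and y) from 101 to 174 mm, small white cap.
- probe_tip (a point): the point of the probe's needle (the probe's origin)
- probe_collar (a point): on the probe's axis at the underside of its collar, 90 mm from the tip
- holder: Fixed round upright holder, 110 mm high: dark foot 100 mm across, grey tube 38 mm across, 48 mm at the rim; bore 28 mm, widening to 38 mm in the top 25 mm, floor 14 mm above the bench. Origin under its middle. The probe stands in it tip down at any turn about its axis, collar on the rim, tip 20 mm above the bench.
- holder_rim (a point): centre of the holder's mouth, at rim height, 110 mm above the bench
- control_unit: Fixed green circuit board on an aluminium tray, 152 mm along the slope, 236 mm wide, sloping at 35 degrees on a stand, lower edge towards the robot (unit -x). Origin on the bench under its middle, z up. Board middle 82 mm high, upper edge about 130 mm. Grey terminals along the lower edge and components up to 18 mm high along the upper edge, over 25 mm from the middle line of the points.
- point_red: The red test point: fixed red round base 34 mm across, 7 mm high, with a flat-topped brass plunger 20 mm across that stands 18 mm above the board when free. Four points stand in a row across the board, 45 mm apart, colours in any order. Origin on the board at the middle of the base, z up, yaw as the unit.
- top_red (a point): middle of the flat top of the red point's brass plunger (moves with it); its z axis points square out of the board, 35 degrees from vertical towards the robot's side
- plunger_red (a joint): how far the red point's plunger is pushed into the board, m: 0 free, 0.006 at its stop; a spring pushes back with about 1.4 N at the start and 5.6 N at the stop and returns it when released
- point_yellow: The yellow test point: fixed yellow round base 34 mm across, 7 mm high, with a flat-topped brass plunger 20 mm across that stands 18 mm above the board when free. Four points stand in a row across the board, 45 mm apart, colours in any order. Origin on the board at the middle of the base, z up, yaw as the unit.
- top_yellow (a point): middle of the flat top of the yellow point's brass plunger (moves with it); its z axis points square out of the board, 35 degrees from vertical towards the robot's side
- plunger_yellow (a joint): how far the yellow point's plunger is pushed into the board, m: 0 free, 0.006 at its stop; a spring pushes back with about 1.4 N at the start and 5.6 N at the stop and returns it when released
- point_blue: The blue test point: fixed blue round base 34 mm across, 7 mm high, with a flat-topped brass plunger 20 mm across that stands 18 mm above the board when free. Four points stand in a row across the board, 45 mm apart, colours in any order. Origin on the board at the middle of the base, z up, yaw as the unit.
- top_blue (a point): middle of the flat top of the blue point's brass plunger (moves with it); its z axis points square out of the board, 35 degrees from vertical towards the robot's side
- plunger_blue (a joint): how far the blue point's plunger is pushed into the board, m: 0 free, 0.006 at its stop; a spring pushes back with about 1.4 N at the start and 5.6 N at the stop and returns it when released
- point_black: The black test point: fixed black round base 34 mm across, 7 mm high, with a flat-topped brass plunger 20 mm across that stands 18 mm above the board when free. Four points stand in a row across the board, 45 mm apart, colours in any order. Origin on the board at the middle of the base, z up, yaw as the unit.
- top_black (a point): middle of the flat top of the black point's brass plunger (moves with it); its z axis points square out of the board, 35 degrees from vertical towards the robot's side
- plunger_black (a joint): how far the black point's plunger is pushed into the board, m: 0 free, 0.006 at its stop; a spring pushes back with about 1.4 N at the start and 5.6 N at the stop and returns it when released
- grease_pot: small white pot with a blue lid, 61 mm across and 61 mm high; a loose bystander, origin at the middle of its underside
- tape_roll: white roll of thread tape lying flat, 52 mm across, 16 mm high; a fixed bystander, origin at the middle of its underside
- cartridge: white filter cartridge standing upright, 63 mm across, 127 mm high; a loose bystander, origin at the middle of its underside
- marker_red: white marker pen with a red cap lying flat, 135 mm long, 18 mm high; a loose bystander, origin at the middle of its underside
- marker_blue: blue marker pen lying flat, 135 mm long, 18 mm high; a loose bystander, origin at the middle of its underside
- label_roll: white label roll lying flat, 84 mm across, 44 mm high; a loose bystander, origin at the middle of its underside

How it is judged:
On the way, in this order (a step that is already met when the one before it is completed fails the run):
1. the probe tip presses the red point's plunger in by at least 2 mm, tip within 9 mm of the middle of its top, probe within 20 degrees of square to the board, no other plunger pressed, for 0.3 s (value of joint plunger_red above 0.002 m and distance between probe_tip and top_red below 0.009 m and contact force between probe and point_red above 0.5 N and angle between the z axis of probe and the z axis of top_red, either way round below 0.35 rad and value of joint each of plunger_yellow, plunger_blue, plunger_black below 0.0015 m), for 0.3 s.
2. the probe tip presses the yellow point's plunger in by at least 2 mm, tip within 9 mm of the middle of its top, probe within 20 degrees of square to the board, no other plunger pressed, for 0.3 s (value of joint plunger_yellow above 0.002 m and distance between probe_tip and top_yellow below 0.009 m and contact force between probe and point_yellow above 0.5 N and angle between the z axis of probe and the z axis of top_yellow, either way round below 0.35 rad and value of joint each of plunger_red, plunger_blue, plunger_black below 0.0015 m), for 0.3 s.
3. the probe tip presses the blue point's plunger in by at least 2 mm, tip within 9 mm of the middle of its top, probe within 20 degrees of square to the board, no other plunger pressed, for 0.3 s (value of joint plunger_blue above 0.002 m and distance between probe_tip and top_blue below 0.009 m and contact force between probe and point_blue above 0.5 N and angle between the z axis of probe and the z axis of top_blue, either way round below 0.35 rad and value of joint each of plunger_red, plunger_yellow, plunger_black below 0.0015 m), for 0.3 s.
At the end, for the whole second after the job is handed in: The probe stands at rest in its holder: the underside of its collar within 5 mm of rim height and 10 mm of the holder's axis, upright within 0.12 rad; all four plungers stand free (pushed in less than 1 mm) (horizontal distance between probe_collar and holder_rim below 0.01 m and z of probe_collar in the frame of holder between 0.105 and 0.115 m and angle between probe's own z axis and vertical below 0.12 rad and linear speed of probe below 0.02 m/s and value of joint each of plunger_red, plunger_yellow, plunger_blue, plunger_black below 0.001 m); the robot touches nothing.
It fails at once if the black point is pressed in more than 1.5 mm (value of joint plunger_black above 0.0015 m).
It fails at once if the probe pushes on the board or its stand with more than 10 N (contact force between probe and control_unit above 10 N).
It fails at once if the probe presses a test point with more than 20 N (contact force between probe and point_red above 20 N or contact force between probe and point_yellow above 20 N or contact force between probe and point_blue above 20 N or contact force between probe and point_black above 20 N).
It fails at once if a bystander is moved more than 30 mm (distance of any of grease_pot, tape_roll, cartridge, marker_red, marker_blue, label_roll from where it was at the start of the episode above 0.03 m).
It also fails if it takes over 61 s, if anything falls off the work surface, if the arm or the gripper's body presses on something with over 40 N, if the wrist force passes 120 N, or if a joint passes its speed limit or range.

## Robot

A 7-joint arm with a two-finger parallel gripper is mounted at the origin on a cart in front of the work surface, level with it; the furniture and walls round the work are solid. World frame = base frame: x ahead of the robot, y to its left, z up, the work surface at z = 0. Lengths are in m, angles in rad, forces in N, time in s.
With the tool pointing down it reaches from about 0.4 to 0.75 m from the base axis. Payload 19.5 kg.
Tool frame: the origin (TCP) lies on the centre line of the jaws, within the pads' length; the fingertips stand 8 mm ahead of it and the grasp point (between the pads) lies 11 mm behind it; z points along the fingers, y is the direction in which the jaws open and shut (so a half turn about z gives the same grasp; the last joint's range is limited). The gripper opens to 85 mm and grips with 20 to 120 N. Pads are 22 mm wide; open, the fingers measure 114 mm over their backs; the gripper's body (76 mm by 85 mm) begins 54 mm behind the grasp point. The pads swing forward as they close: fully open they stand 13 mm farther back than shut.
Start: joints at [-1.185, 0.707, -0.028, 1.485, 0.022, 0.951, -0.075], TCP at [0.239, 0.523, 0.239] pointing down, gripper open.
Joint ranges: [-2.71, 2.71], [-0.32, 2.16], [-1.57, 1.52], [0, 2.45], [-1.46, 4.6], [0, 2.02], [-2.83, 2.83]. Speed limits (rad/s): [1.89, 1.89, 2.57, 2.57, 3.01, 3.01, 3.01].

## Interface

Orientations are given as a unit quaternion [x, y, z, w].
In Python, from station import manip gives the robot as it stands. The module is installed in compiled form; this text tells all that it offers.
- The arm moves only by the tool jog_arm, never from a script. Its argument "deltas" is text: rows parted by semicolons, each of 5 numbers parted by spaces: the shift along the tool's x, y, z in m, then the turn about the tool's z in degrees, then the finger opening in m, from 0 to 0.0854. A call has 1 to 20 rows; each row shifts and turns the pose as measured when the row begins, along the tool's axes as they then stand; what a row does not reach is not made up. A row lasts 1/10 s, in which the tool goes at most 50 mm and 8.59 degrees, less where a joint would pass 70% of its speed; a pose out of reach is approached as far as the arm can. A call is refused whole if a number of a shift passes 0.05 or a number of a turn 8.59, either way. A call with a gripper value outside its range is refused whole. The fingers move at their own pace and stop on an object; "grip_force" is the grip in N (left out, the last holds). Time passes only in rows, so rows that do not move let the fingers close. It gives the time, the measured TCP pose, the force and the opening at its end, in the units of the state.
- manip.read_state(): the state, without advancing time (a new reading comes with each control period).
- manip.capture(name): name is "scene" or "top"; returns a dict with "color" (400x640x3 uint8, red, green, blue), "depth" (400x640 float32, m along the optical axis (not along the pixel's ray), 0 where there is no reading), "intrinsics" (3x3 intrinsics, pixels), "distortion" ([k1, k2, p1, p2, k3] as OpenCV has them; the pictures are not rectified), "pose" (4x4, takes a point from camera to world coordinates). Camera axes: x right, y down, z forward; pixel columns grow to the right and rows downward; lengths in m; the calibration is good to about 2 mm. A picture is of the moment at which its call begins.
- manip.job_done(): hands the job in, once; it reports no verdict.
Trained networks look in the newest picture that a camera, given by its name, has taken for a name from the list of things; names that differ only in an ending like _2 or _b are one class to them, and where a whole thing is asked for, a point or a joint stands for the part that bears it (a point fixed in the world has none). Each returns a list of dicts, best first, with "confidence" (0 to 1); they miss things now and then, are a little off and sometimes report something else, mostly with a low value. They report only what shows in the picture. A call takes as long as a camera call.
- manip.recognise(thing, camera): "point" ([column, row] in pixels, amid what is visible of it).
The state is a dict: "time": time; "joints": joint angles; "dq": joint speeds; "effort": joint torques, N m; "ee_pos": TCP position; "tcp_rot": TCP orientation; "ft_force": force on the tool from outside, world axes, zero at the start; "moment": the same for the moment, N m; "opening": opening from 0.0 (shut) to 1.0 (fully open).
Only numpy, scipy, OpenCV 4.12 (cv2) and the standard library are available. Lean on these libraries where they do the work, as an engineer would, in place of code of your own. Each camera call takes 0.05 s, during which the arm holds its last target.

## Working session

There is one attempt and no reset: what is moved stays moved. The work goes in short steps, Python scripts to look and compute and a tool call to move; the robot and the scene stay as the last step left them, time stands still between calls to the robot, and variables do not carry over. Pictures are saved under pics/ and viewed, and the job is handed in when it is done.

Besides the shell and the picture viewer there is one more tool, called as a command line: name --argument value ..., lists and objects as JSON in quotes. jog_arm: Moves the arm, as the interface text tells. Its arguments: {"type":"object","properties":{"deltas":{"type":"string"},"grip_force":{"type":"number"}},"required":["deltas"]}

```bash
mkdir -p pics
cat > h.py <<'E'
import numpy as np, cv2, json
from station import manip
from scipy.spatial.transform import Rotation as R
def world(c,uv,depth=None,z=None):
    K=np.array(c['intrinsics'],float);D=np.array(c['distortion'],float);T=np.array(c['pose'])
    p=cv2.undistortPoints(np.array(uv,float).reshape(-1,1,2),K,D).reshape(-1,2)
    r=np.c_[p,np.ones(len(p))]
    if depth is not None: P=r*np.array(depth).reshape(-1,1)
    else:
        d=r@T[:3,:3].T; s=(z-T[2,3])/d[:,2]; P=r*s[:,None]
    return P@T[:3,:3].T+T[:3,3]
def cloud(c):
    v,u=np.mgrid[:400,:640]
    P=world(c,np.c_[u.ravel(),v.ravel()],c['depth'].ravel()).reshape(400,640,3)
    P[c['depth']==0]=np.nan
    return P
def project(c,P):
    T=np.linalg.inv(np.array(c['pose']));q=np.atleast_2d(P)@T[:3,:3].T+T[:3,3]
    return cv2.projectPoints(q,np.zeros(3),np.zeros(3),np.array(c['intrinsics'],float),np.array(c['distortion'],float))[0].reshape(-1,2)
def save(c,n): cv2.imwrite('pics/'+n,c['color'][:,:,::-1])
E
python3 - <<'E'
from h import *
s=manip.read_state();print({k:np.round(v,3).tolist() for k,v in s.items()})
print(R.from_quat(s['tcp_rot']).as_matrix().round(3))
for n in('scene','top'):
    c=manip.capture(n);save(c,n+'0.png');np.save(n+'0.npy',c,allow_pickle=True)
    print(n,np.round(c['pose'],3).tolist(),np.round(c['intrinsics'],1).tolist())
    for t in['probe','holder','control_unit','point_red','point_yellow','point_blue','point_black','cartridge','grease_pot','tape_roll','label_roll','marker_red','marker_blue']:
        r=manip.recognise(t,n);P=cloud(c)
        print(t,[(np.round(x['point']).tolist(),round(x['confidence'],2),P[int(x['point'][1]),int(x['point'][0])].round(3).tolist()) for x in r[:2]])
E
```

```text
{'time': 0.0, 'joints': [-1.185, 0.707, -0.028, 1.485, 0.022, 0.951, -0.076], 'dq': [0.002, 0.001, -0.001, 0.0, 0.001, 0.002, -0.001], 'effort': [0.001, -88.322, 1.235, -23.616, 0.017, 0.007, -0.0], 'ee_pos': [0.238, 0.523, 0.239], 'tcp_rot': [0.212, 0.977, -0.001, -0.0], 'ft_force': [-0.24, 0.782, 0.212], 'moment': [-0.007, 0.055, -0.028], 'opening': 1.003}
[[-0.91   0.415 -0.   ]
 [ 0.415  0.91  -0.001]
 [-0.    -0.001 -1.   ]]
scene [[-0.857, -0.228, 0.463, 0.069], [-0.516, 0.385, -0.765, 0.92], [-0.004, -0.894, -0.448, 0.598], [0.0, 0.0, 0.0, 1.0]] [[391.8, 0.0, 322.0], [0.0, 391.8, 201.5], [0.0, 0.0, 1.0]]
probe [([332.0, 231.0], 0.66, [0.407, 0.323, 0.188]), ([290.0, 211.0], 0.17, [0.631, 0.16, 0.099])]
holder [([326.0, 301.0], 0.84, [0.416, 0.336, 0.012])]
control_unit [([298.0, 216.0], 0.63, [0.623, 0.134, 0.073])]
point_red [([301.0, 207.0], 0.5, [0.622, 0.12, 0.096]), ([297.0, 218.0], 0.45, [0.621, 0.142, 0.071])]
point_yellow [([309.0, 204.0], 0.43, [0.624, 0.08, 0.09])]
point_blue []
point_black [([292.0, 216.0], 0.49, [0.624, 0.166, 0.091])]
cartridge [([332.0, 182.0], 0
[... 754 characters left out ...]
_blue [([300.0, 186.0], 0.64, [0.63, 0.123, 0.084]), ([334.0, 192.0], 0.61, [0.605, 0.024, 0.091])]
point_black [([290.0, 185.0], 0.54, [0.631, 0.155, 0.095])]
cartridge [([411.0, 161.0], 0.8, [0.687, -0.2, 0.121])]
grease_pot [([407.0, 192.0], 0.68, [0.605, -0.192, 0.061])]
tape_roll [([194.0, 222.0], 0.81, [0.537, 0.452, 0.016]), ([439.0, 264.0], 0.25, [0.394, -0.285, 0.022])]
label_roll [([182.0, 264.0], 0.79, [0.409, 0.477, 0.045]), ([318.0, 192.0], 0.21, [0.606, 0.07, 0.088])]
marker_red [([304.0, 189.0], 0.74, [0.614, 0.114, 0.099]), ([441.0, 179.0], 0.56, [0.652, -0.308, 0.014])]
marker_blue [([335.0, 194.0], 0.59, [0.599, 0.024, 0.089]), ([440.0, 267.0], 0.49, [0.386, -0.287, 0.01])]
```

Run:
```python
from h import *
for n,(u0,u1,v0,v1) in {'scene':(230,390,130,330),'top':(170,370,130,300)}.items():
    c=np.load(n+'0.npy',allow_pickle=True).item()['color'][v0:v1,u0:u1,::-1]
    cv2.imwrite(f'pics/{n}0z.png',cv2.resize(c,None,fx=3,fy=3,interpolation=cv2.INTER_CUBIC))
```

```text
(no output)
```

View pics/top0.png

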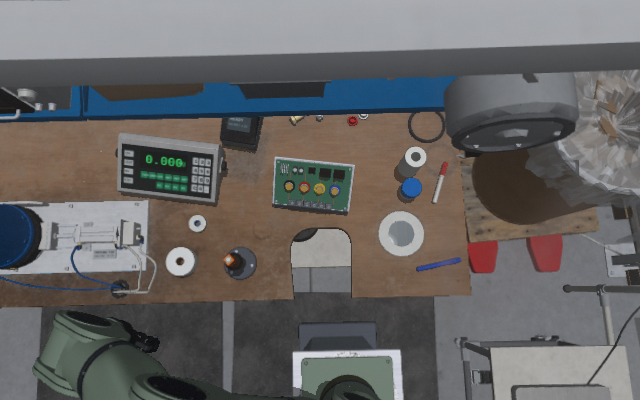

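View pics/scene0.png

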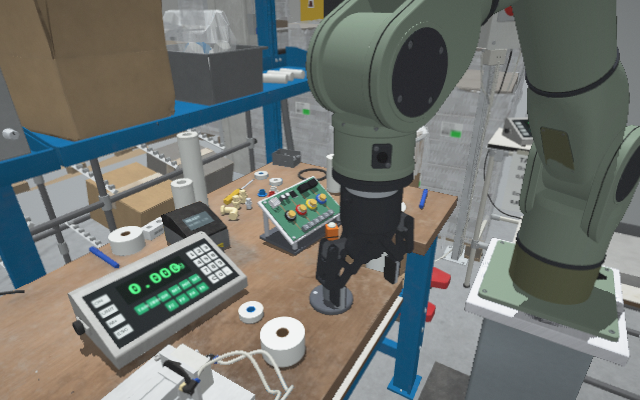

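```bash
ls pics
```

```text
scene0.png
scene0z.png
top0.png
top0z.png
```

View pics/top0z.png

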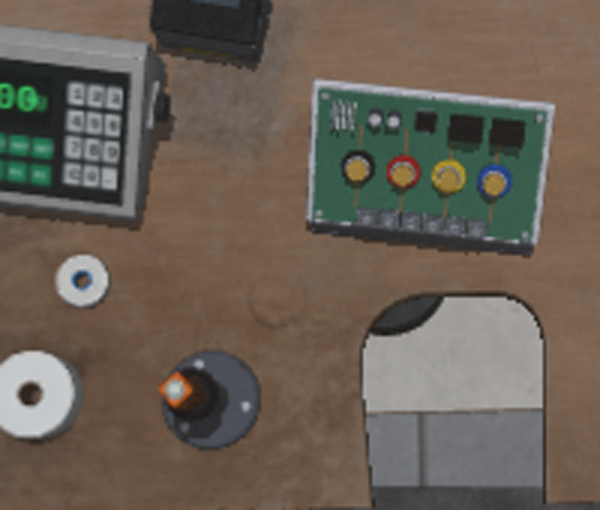

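View pics/scene0z.png

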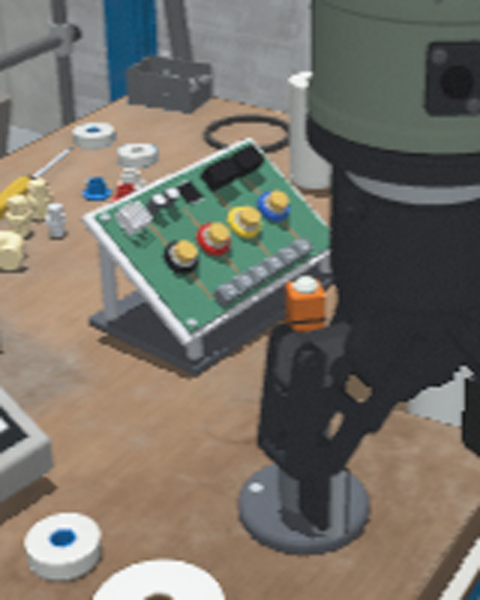

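Run:
```python
from h import *
c=np.load('top0.npy',allow_pickle=True).item();P=cloud(c);img=c['color'].astype(int)
hsv=cv2.cvtColor(c['color'],cv2.COLOR_RGB2HSV).astype(int)
# board plane
v,u=np.mgrid[:400,:640]
m=(u>272)&(u<354)&(v>157)&(v<215)&(hsv[...,0]>50)&(hsv[...,0]<90)&(hsv[...,1]>90)
Q=P[m];Q=Q[~np.isnan(Q[:,0])]
for i in range(5):
    ctr=Q.mean(0);n=np.linalg.svd(Q-ctr,full_matrices=False)[2][2];n*=np.sign(n[2]);d=(Q-ctr)@n;Q=Q[abs(d)<max(.002,2*d.std())] if i<4 else Q
print('plane',len(Q),ctr.round(4),n.round(4),'tilt',np.degrees(np.arccos(n[2])),'yaw',np.degrees(np.arctan2(-n[1],-n[0])),d.std())
# brass from zoom positions
for nm,(a,b) in dict(black=(357,168),red=(403,173),yellow=(449,177),blue=(493,182)).items():
    uu,vv=170+a/3,130+b/3
    mm=np.hypot(u-uu,v-vv)<2.5
    X=np.nanmedian(P[mm],0); h=(X-ctr)@n
    # ray intersect plane+18mm
    p0=world(c,[[uu,vv]],[1.0])[0]; o=np.array(c['pose'])[:3,3];r=p0-o
    s=((ctr+n*.018-o)@n)/(r@n)
    print(nm,(uu,vv),'depth',X.round(4),'h',h.round(4),'ray',(o+s*r).round(4))
# foot
m=(u>215)&(u<265)&(v>240)&(v<285)&(P[...,2]>0.004)&(P[...,2]<0.03)
Q=P[m];print('foot z',np.median(Q[:,2]),Q[:,:2].min(0),Q[:,:2].max(0),(Q[:,:2].min(0)+Q[:,:2].max(0))/2)
m=(u>210)&(u<265)&(v>230)&(v<285)&(P[...,2]>0.18)&(P[...,2]<.3)
Q=P[m];print('top',len(Q),Q.round(3).tolist()[:60])
```

```text
plane 1482 [0.6301 0.0892 0.0825] [-0.5706  0.0782  0.8175] tilt 35.16769771945171 yaw -7.798682198150201 0.002086024591711783
black (289.0, 186.0) depth [0.625  0.1551 0.095 ] h 0.0183 ray [0.6252 0.1549 0.0948]
red (304.33333333333337, 187.66666666666666) depth [0.6183 0.111  0.0962] h 0.0196 ray [0.619  0.1101 0.0948]
yellow (319.66666666666663, 189.0) depth [0.6131 0.0645 0.0951] h 0.0181 ray [0.6137 0.0654 0.0954]
blue (334.33333333333337, 190.66666666666666) depth [0.6073 0.0236 0.0945] h 0.0177 ray [0.6076 0.0227 0.0952]
foot z 0.010849313684641482 [0.34494849 0.23930786] [0.47731342 0.38596846] [0.41113095 0.31263816]
top 90 [[0.425, 0.313, 0.192], [0.425, 0.31, 0.194], [0.425, 0.309, 0.189], [0.422, 0.316, 0.192], [0.422, 0.313, 0.195], [0.422, 0.31, 0.195], [0.422, 0.308, 0.192], [0.422, 0.307, 0.184], [0.42, 0.319, 0.192], [0.419, 0.316, 0.194], [0.419, 0.313, 0.195], [0.419, 0.31, 0.196], [0.419, 0.308, 0.192], [0.419, 0.306, 0.191], [0.42, 0.305, 0.18], [0.417, 0.321, 0.193], [0.417, 0.318, 0.196], [0.417, 0.316, 0.193], [0.416, 0.312, 0.2], [0.416, 0.31, 0.197], [0.416,
[... 203 characters left out ...]
414, 0.309, 0.201], [0.414, 0.307, 0.196], [0.414, 0.305, 0.193], [0.414, 0.302, 0.196], [0.414, 0.3, 0.19], [0.412, 0.326, 0.194], [0.412, 0.324, 0.193], [0.411, 0.319, 0.202], [0.411, 0.317, 0.201], [0.411, 0.314, 0.203], [0.411, 0.312, 0.199], [0.411, 0.309, 0.201], [0.411, 0.307, 0.199], [0.411, 0.304, 0.198], [0.411, 0.302, 0.194], [0.411, 0.299, 0.196], [0.411, 0.297, 0.192], [0.412, 0.297, 0.181], [0.409, 0.327, 0.191], [0.409, 0.324, 0.193], [0.408, 0.317, 0.202], [0.409, 0.314, 0.2], [0.409, 0.312, 0.197], [0.408, 0.309, 0.2], [0.408, 0.307, 0.198], [0.409, 0.305, 0.195], [0.408, 0.302, 0.196], [0.409, 0.3, 0.192], [0.409, 0.298, 0.188], [0.407, 0.324, 0.189], [0.406, 0.321, 0.194]]
```

Run:
```python
from h import *
c=np.load('top0.npy',allow_pickle=True).item()
img=c['color'][240:285,210:265,::-1]
cv2.imwrite('pics/top0h.png',cv2.resize(img,None,fx=12,fy=12,interpolation=cv2.INTER_NEAREST))
P=cloud(c);v,u=np.mgrid[:400,:640]
m=(u>210)&(u<265)&(v>230)&(v<285)&(P[...,2]>0.188)&(P[...,2]<.3)
Q=P[m][:,:2]; r=cv2.minAreaRect((Q*1000).astype(np.float32));print(r,cv2.boxPoints(r))
uv=np.c_[u[m],v[m]];r2=cv2.minAreaRect(uv.astype(np.float32));b=cv2.boxPoints(r2);print(r2,b);W=world(c,b,z=.194);print(W.round(4),W.mean(0))
# foot circle fit via foot mask edge 
hsv=cv2.cvtColor(c['color'],cv2.COLOR_RGB2HSV).astype(int)
print(project(c,[[.411,.312,.011],[.461,.312,.011],[.361,.312,.011],[.411,.362,.011],[.411,.262,.011],[.411,.312,.2],[.411,.312,.194]]).round(1))
```

```text
((410.5696105957031, 311.5015869140625), (22.879472732543945, 23.945297241210938), 44.01042175292969) [[394.02353 312.16428]
 [410.6605  294.94247]
 [427.1157  310.8389 ]
 [410.47873 328.0607 ]]
((228.75003051757812, 259.2500305175781), (8.485280990600586, 9.192387580871582), 45.0) [[222.50003 259.50003]
 [229.00003 253.00003]
 [235.00003 259.00003]
 [228.50003 265.50003]]
[[0.4105 0.3274 0.194 ]
 [0.4271 0.3104 0.194 ]
 [0.4109 0.2944 0.194 ]
 [0.3944 0.3114 0.194 ]] [0.41072808 0.31088442 0.194     ]
[[239.9 262.4]
 [239.9 245.8]
 [239.8 279.2]
 [223.3 262.9]
 [256.4 262. ]
 [227.9 259. ]
 [228.3 259.1]]
```

View pics/top0h.png

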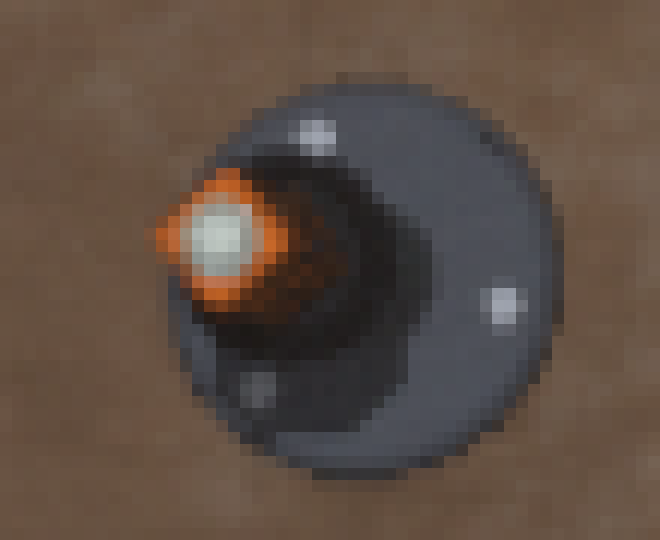

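jog_arm --deltas "0 0 0 7 0.085; 0 0 0 7 0.085; 0 0 0 6.5 0.085; -0.04 -0.005 0 0 0.085; -0.04 -0.005 0 0 0.085; -0.04 -0.005 0 0 0.085; -0.04 -0.005 0 0 0.085; -0.04 -0.005 0 0 0.085; -0.035 -0.004 0 0 0.085; 0 0 0 0 0.085" --grip_force 30

```text
time: 2.4
ee_pos: [0.3857, 0.3281, 0.2386]
tcp_rot: [0.389, 0.921, 0.0, 0.0]
ft_force: [-0.4, 0.7, 0.9]
opening: 0.993
```

```bash
cat >> h.py <<'E'
def st(goal=None,yaw=None):
    s=manip.read_state();M=R.from_quat(s['tcp_rot']).as_matrix();p=np.array(s['ee_pos'])
    y=np.degrees(np.arctan2(M[1,1],M[0,1]))
    print('t',round(s['time'],2),'p',p.round(4),'yaw_y',round(y,2),'z',M[:,2].round(4),'f',np.round(s['ft_force'],2),'m',np.round(s['moment'],2),'op',round(s['opening'],3),'j7',round(s['joints'][6],2))
    if goal is not None: print('need tool',(M.T@(np.array(goal)-p)).round(4))
    if yaw is not None: print('turn',round(y-yaw,2))
    return s,M,p
E
python3 -c "
from h import *
st([.4105,.3105,.141],45)"
```

```text
t 2.4 p [0.3857 0.3281 0.2386] yaw_y 44.26 z [ 4.e-04  5.e-04 -1.e+00] f [-0.4   0.67  0.9 ] m [0.04 0.02 0.04] op 0.993 j7 0.04
need tool [-0.0299  0.0055  0.0976]
turn -0.74
```

jog_arm --deltas "-0.015 0.003 0 -0.7 0.085; -0.013 0.0025 0 0 0.085; 0 0 0 0 0.085; 0 0 0 0 0.085"

```text
time: 2.8
ee_pos: [0.4097, 0.3121, 0.2387]
tcp_rot: [0.383, 0.924, 0.001, -0.0]
ft_force: [0.4, -0.2, 0.2]
opening: 0.993
```

```bash
python3 -c "
from h import *
st([.4105,.3105,.141],45)
c=manip.capture('top');cv2.imwrite('pics/t1.png',cv2.resize(c['color'][220:290,195:275,::-1],None,fx=7,fy=7))"
```

```text
t 2.8 p [0.4097 0.3121 0.2387] yaw_y 44.93 z [-1.0e-04  1.5e-03 -1.0e+00] f [ 0.37 -0.18  0.17] m [0.01 0.02 0.  ] op 0.993 j7 0.1
need tool [-0.0018 -0.0007  0.0977]
turn -0.07
```

View pics/t1.png

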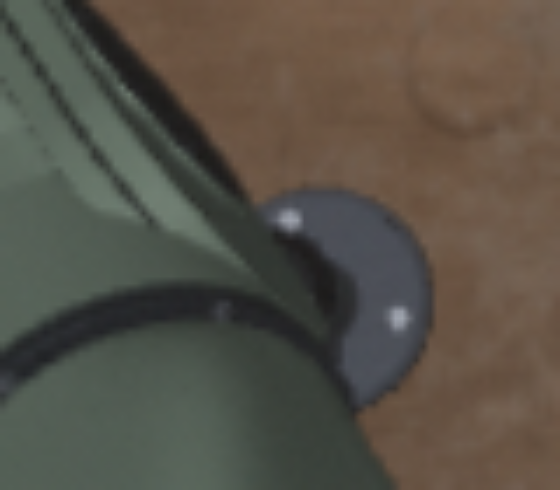

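jog_arm --deltas "-0.0018 -0.0007 0.03 0 0.085; 0 0 0.03 0 0.085; 0 0 0.025 0 0.085; 0 0 0.008 0 0.085; 0 0 0 0 0.085"

```text
time: 3.35
ee_pos: [0.4081, 0.3143, 0.1438]
tcp_rot: [0.381, 0.925, 0.002, -0.0]
ft_force: [-0.6, 0.0, 0.8]
opening: 0.996
```

```bash
python3 -c "
from h import *
st([.4105,.3105,.141],45)"
```

```text
t 3.35 p [0.4081 0.3143 0.1438] yaw_y 45.19 z [ 0.001   0.0044 -1.    ] f [-0.58  0.03  0.81] m [ 0.    0.01 -0.01] op 0.996 j7 0.1
need tool [-0.0044 -0.0011  0.0028]
turn 0.19
```

jog_arm --deltas "-0.0043 -0.001 0.002 0 0.085; 0 0 0 0 0.02; 0 0 0 0 0.01; 0 0 0 0 0.01; 0 0 0 0 0.01; 0 0 0 0 0.01; 0 0 0 0 0.01; 0 0 0 0 0.01; 0 0 0 0 0.01; 0 0 0 0 0.01" --grip_force 30

```text
time: 4.35
ee_pos: [0.4113, 0.3115, 0.1452]
tcp_rot: [0.381, 0.925, 0.004, 0.001]
ft_force: [0.3, -0.9, -1.3]
opening: 0.277
```

```bash
python3 -c "
from h import *
st([.4105,.3105,.141],45)
c=manip.capture('scene');cv2.imwrite('pics/s1.png',cv2.resize(c['color'][170:330,250:410,::-1],None,fx=4,fy=3.7))"
```

```text
t 4.35 p [0.4113 0.3115 0.1452] yaw_y 45.21 z [ 0.0043  0.0073 -1.    ] f [ 0.27 -0.86 -1.31] m [-0.01 -0.07  0.03] op 0.277 j7 0.11
need tool [-0.0001 -0.0013  0.0042]
turn 0.21
```

View pics/s1.png

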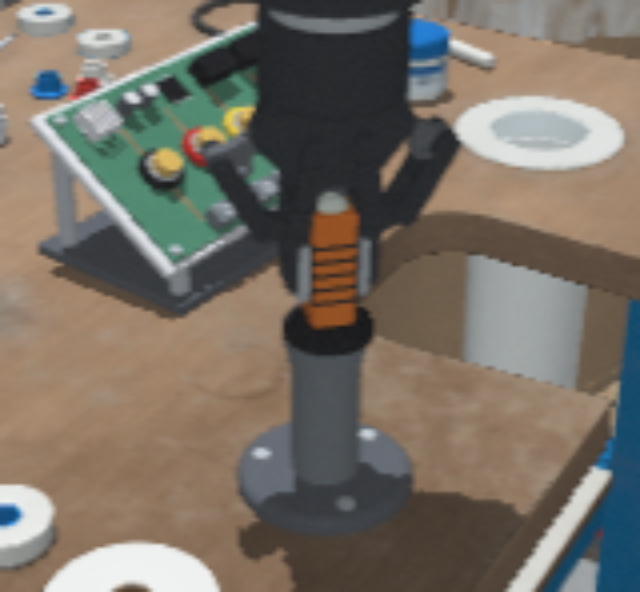

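jog_arm --deltas "0 0 -0.015 -7.5 0.01; 0 0 -0.015 -7.5 0.01; 0 0 -0.015 -7.5 0.01; 0 0 -0.015 -7.5 0.01; 0 0 0 -7.5 0.01; 0 0 0 0 0.01"

```text
time: 5.0
ee_pos: [0.4109, 0.3107, 0.2073]
tcp_rot: [0.051, 0.999, 0.003, 0.002]
ft_force: [0.5, -0.2, -2.1]
opening: 0.277
```

```bash
python3 -c "
from h import *
st([.4105,.3105,.205],82.5)
c=manip.capture('scene');cv2.imwrite('pics/s2.png',cv2.resize(c['color'][170:330,250:410,::-1],None,fx=4,fy=3.7))"
```

```text
t 5.0 p [0.4109 0.3107 0.2073] yaw_y 84.13 z [ 0.0045  0.0056 -1.    ] f [ 0.48 -0.16 -2.05] m [ 0.02  0.02 -0.05] op 0.277 j7 0.58
need tool [ 0.0004 -0.0003  0.0023]
turn 1.63
```

View pics/s2.png

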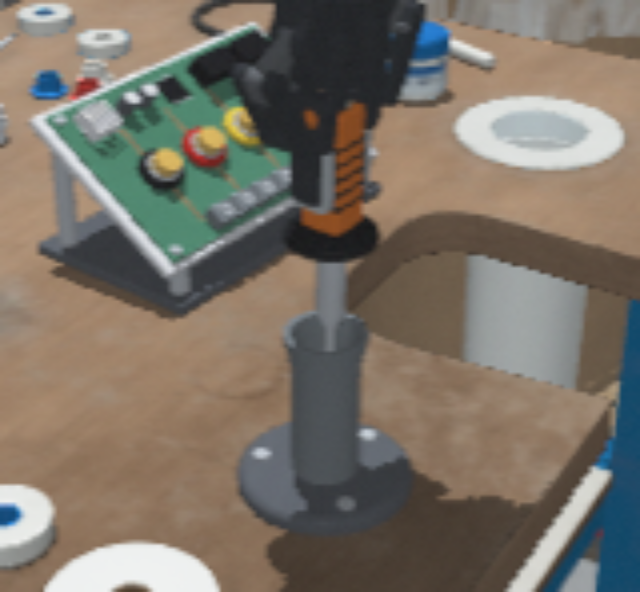

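jog_arm --deltas "0.016 0 0.002 1.6 0.01; 0.009 0 0.0005 0 0.01; 0.0095 0 0.001 0 0.01; 0.009 0 0.002 0 0.01; 0.009 0 0.0025 0 0.01" --grip_force 20

```text
time: 5.55
ee_pos: [0.3588, 0.318, 0.1985]
tcp_rot: [0.075, 0.997, 0.003, 0.004]
ft_force: [3.5, 0.0, -0.5]
opening: 0.275
```

```bash
python3 -c "
from h import *
st([.4105-.991*.0694,.3105+.131*.0694,.192],82.5)
c=manip.capture('scene');cv2.imwrite('pics/s3.png',cv2.resize(c['color'][170:330,250:410,::-1],None,fx=4,fy=3.7))"
```

```text
t 5.55 p [0.3588 0.318  0.1985] yaw_y 81.41 z [ 0.0078  0.0064 -0.9999] f [ 3.46  0.01 -0.55] m [-0.23 -1.17 -0.05] op 0.275 j7 0.46
need tool [ 0.0172 -0.001   0.0064]
turn -1.09
```

View pics/s3.png

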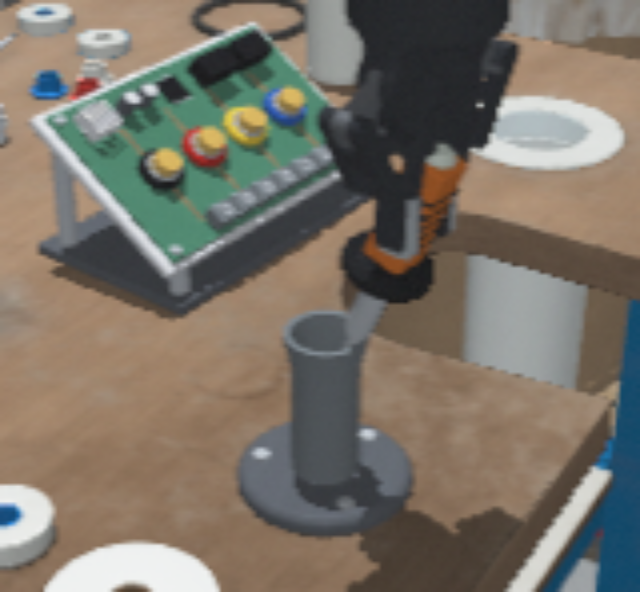

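Pivoting works: the probe tilts in the jaws with only about 3.5 N at the rim. I'll continue the tilt.

jog_arm --deltas "0.0085 0 0.0032 -1 0.01; 0.0085 0 0.0035 0 0.01; 0.006 0 0.004 0 0.01; 0.006 0 0.004 0 0.01; 0 0 0 0 0.01" --grip_force 20

```text
time: 6.1
ee_pos: [0.3261, 0.3223, 0.1819]
tcp_rot: [0.065, 0.998, 0.003, 0.003]
ft_force: [0.7, -1.8, 1.3]
opening: 0.276
```

```bash
python3 -c "
from h import *
st([.4105-.991*.0819,.3105+.131*.0819,.184],82.5)
c=manip.capture('scene');cv2.imwrite('pics/s4.png',cv2.resize(c['color'][170:330,250:410,::-1],None,fx=4,fy=3.7))"
```

```text
t 6.1 p [0.3261 0.3223 0.1819] yaw_y 82.5 z [ 0.0059  0.005  -1.    ] f [ 0.65 -1.85  1.29] m [-0.23 -0.33 -0.06] op 0.276 j7 0.41
need tool [-0.0033 -0.0006 -0.0021]
turn 0.0
```

View pics/s4.png

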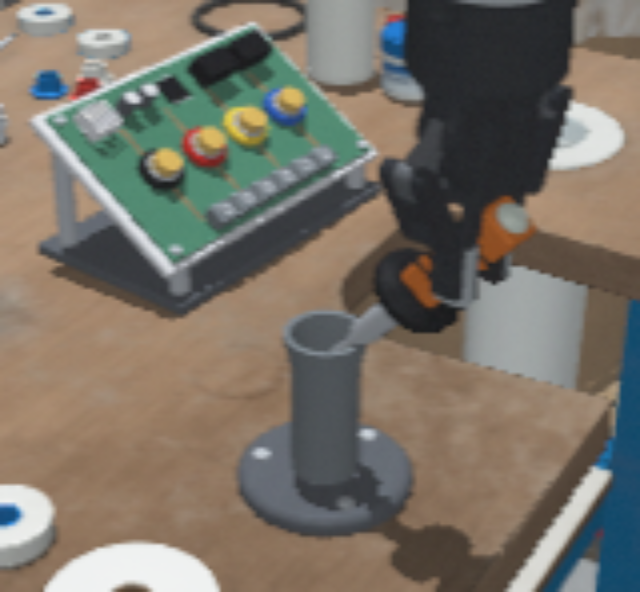

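jog_arm --deltas "0 0 0 0 0.01; 0.015 0 -0.015 0 0.01; 0.015 0 -0.018 0 0.01; 0.01 0 -0.02 0 0.01; 0 0 -0.04 0 0.01; 0 0 -0.02 0 0.01; 0 0 0 0 0.01" --grip_force 80

```text
time: 6.85
ee_pos: [0.2852, 0.3266, 0.2984]
tcp_rot: [0.066, 0.998, 0.002, 0.002]
ft_force: [0.3, 0.0, -1.8]
opening: 0.269
```

```bash
python3 -c "
from h import *
st(None,82.5)
c=manip.capture('scene');np.save('s5.npy',c,allow_pickle=True);cv2.imwrite('pics/s5.png',cv2.resize(c['color'][130:290,290:450,::-1],None,fx=4,fy=3.7))
t=manip.capture('top');np.save('t5.npy',t,allow_pickle=True);cv2.imwrite('pics/t5.png',cv2.resize(t['color'][180:310,180:320,::-1],None,fx=4,fy=4))"
```

```text
t 6.85 p [0.2852 0.3266 0.2984] yaw_y 82.38 z [ 0.0039  0.0039 -1.    ] f [ 0.28  0.03 -1.8 ] m [-0.04  0.03  0.02] op 0.269 j7 0.39
turn -0.12
```

View pics/s5.png

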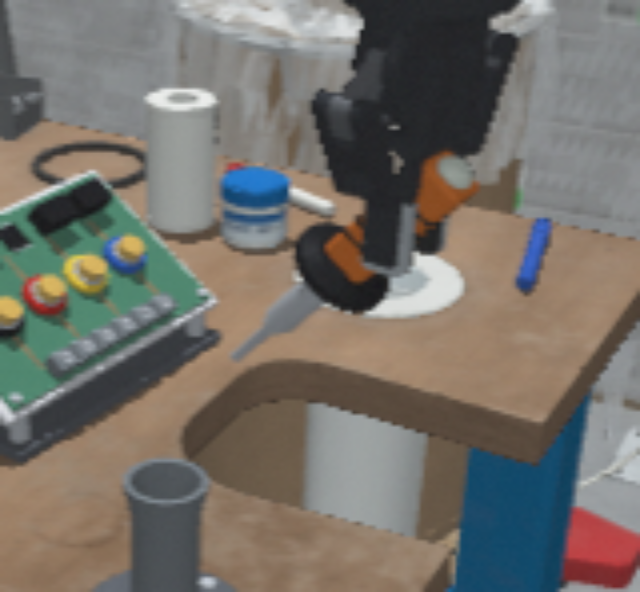

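View pics/t5.png

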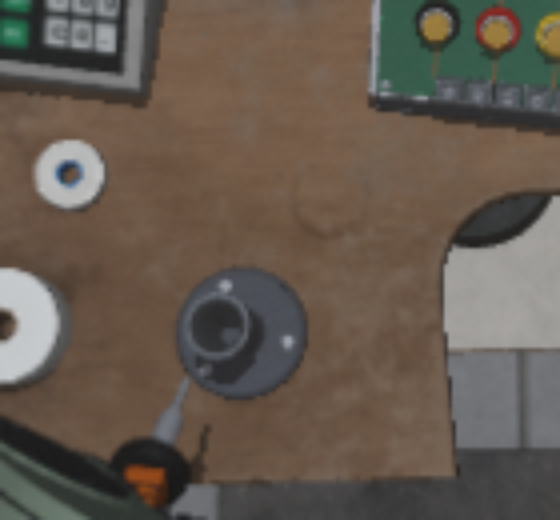

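```bash
cat >> h.py <<'E'
from scipy.optimize import least_squares
def fit(obs,s):
    # obs: list of (cam dict, uv, dist from tip); unknown tip, axis theta, az
    M=R.from_quat(s['tcp_rot']).as_matrix();G=np.array(s['ee_pos'])-.011*M[:,2]
    def pose(q):
        a=M@np.array([np.sin(q[1])*np.cos(q[3]),np.sin(q[3]),-np.cos(q[1])*np.cos(q[3])]) # axis toward handle
        return G+M@np.array([q[2],0,0])-q[0]*a,a
    def f(q):
        t,a=pose(q);r=[]
        for c,uv,d in obs: r+=list((project(c,t+d*a)[0]-uv))
        return r+[(q[0]-.136)/.003,q[2]/.002,q[3]/.03]
    q=least_squares(f,[.136,.6,0,0],x_scale=[.01,.1,.01,.1])
    print('g',q.x[0].round(4),'tilt',np.degrees(q.x[1]).round(1),'off',q.x[2].round(4),'roll',np.degrees(q.x[3]).round(1),'res',q.fun.round(1))
    return pose(q.x)
E
python3 - <<'E'
from h import *
s=np.load('s5.npy',allow_pickle=True).item();t=np.load('t5.npy',allow_pickle=True).item();S=manip.read_state()
tip,a=fit([(s,(348.,226.5),0),(t,(226.2,274.5),0),(s,(404.2,176.5),.180)],S)
print(tip,a,S['ee_pos'])
print(project(s,[tip+d*a for d in(0,.03,.09,.101,.174)]).round(1),project(t,[tip+d*a for d in(0,.03,.09,.101,.174)]).round(1))
def zoom(c,pt,n):
    x,y=map(int,pt);cv2.imwrite('pics/'+n,cv2.resize(c['color'][y-25:y+25,x-30:x+30,::-1],None,fx=10,fy=10,interpolation=cv2.INTER_NEAREST))
zoom(s,(355,220),'s5t.png');zoom(t,(230,272),'t5t.png')
E
```

```text
g 0.1368 tilt 38.9 off -0.0039 roll 0.1 res [ 0.5  1.2  0.7 -1.3  1.9  0.3  0.3 -1.9  0.1]
[0.37408931 0.3140145  0.20097951] [-0.62324309  0.08443852  0.77745623] [0.28500991 0.3260986  0.29636143]
[[348.5 227.7]
 [356.8 220.4]
 [374.8 204.5]
 [378.3 201.4]
 [403.8 178.9]] [[226.9 273.2]
 [224.1 280.4]
 [218.1 295.8]
 [216.9 298.8]
 [208.6 319.9]]
```

View pics/s5t.png

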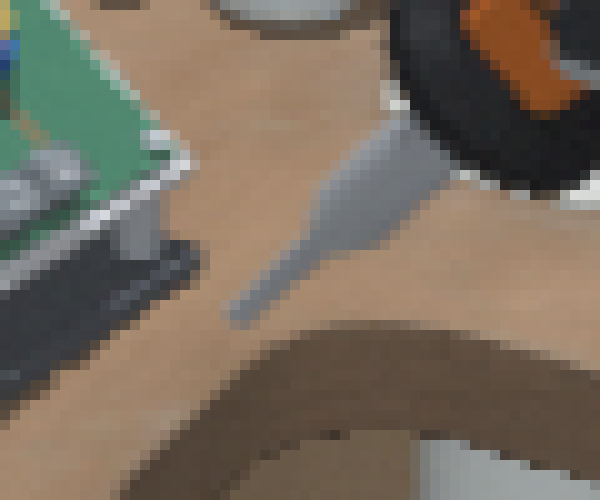

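View pics/t5t.png

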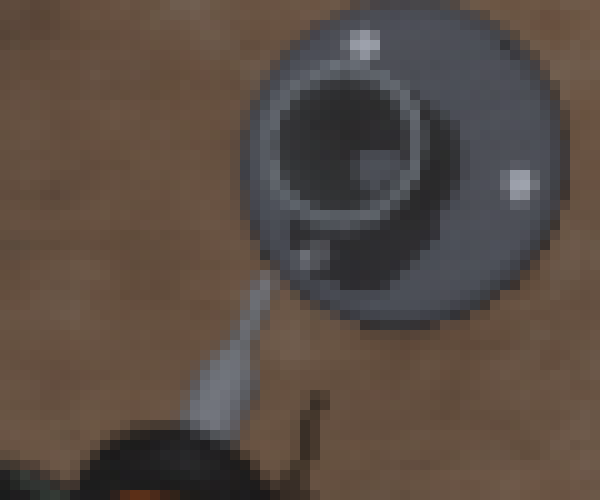

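jog_arm --deltas "-0.036 -0.024 0 0 0.01; -0.036 -0.024 0 0 0.01; -0.036 -0.024 0 0 0.01; -0.036 -0.024 0 0 0.01; -0.036 -0.024 0 0 0.01; -0.036 -0.024 0 0 0.01; -0.03 -0.02 0 0 0.01; 0 0 0 0 0.01"

```text
time: 7.75
ee_pos: [0.5132, 0.1218, 0.2835]
tcp_rot: [0.065, 0.998, -0.003, -0.006]
ft_force: [-0.6, 1.3, -1.9]
opening: 0.271
```

```bash
python3 -c "
from h import *
st([.518,.124,.207],82.5)"
```

```text
t 7.75 p [0.5132 0.1218 0.2835] yaw_y 82.59 z [-0.0129 -0.005  -0.9999] f [-0.58  1.26 -1.9 ] m [ 0.04  0.06 -0.02] op 0.271 j7 1.03
need tool [-0.0054  0.0033  0.0764]
turn 0.09
```

jog_arm --deltas "-0.003 0.002 0.03 0 0.01; -0.002 0.001 0.025 0 0.01; 0 0 0.01 0 0.01; 0 0 0 0 0.01"

```text
time: 8.15
ee_pos: [0.5161, 0.1228, 0.2102]
tcp_rot: [0.066, 0.998, -0.004, -0.01]
ft_force: [0.3, 0.1, -1.2]
opening: 0.266
```

```bash
cat >> h.py <<'E'
def look(n,sc=(265,345,165,235),tc=(270,360,150,220)):
    s=manip.capture('scene');np.save(f's{n}.npy',s,allow_pickle=True)
    t=manip.capture('top');np.save(f't{n}.npy',t,allow_pickle=True)
    a=cv2.resize(s['color'][sc[2]:sc[3],sc[0]:sc[1],::-1],None,fx=7,fy=7,interpolation=cv2.INTER_CUBIC);cv2.imwrite(f'pics/s{n}.png',a)
    b=cv2.resize(t['color'][tc[2]:tc[3],tc[0]:tc[1],::-1],None,fx=7,fy=7,interpolation=cv2.INTER_CUBIC);cv2.imwrite(f'pics/t{n}.png',b)
    return s,t
E
python3 -c "
from h import *
st([.518,.124,.207],82.5);look(6);st()"
```

```text
t 8.15 p [0.5161 0.1228 0.2102] yaw_y 82.47 z [-0.0208 -0.0063 -0.9998] f [ 0.29  0.09 -1.21] m [-0.03  0.04 -0.04] op 0.266 j7 1.01
need tool [-0.0018  0.0015  0.0031]
turn -0.03
t 8.25 p [0.5167 0.123  0.2119] yaw_y 82.48 z [-0.0186 -0.0057 -0.9998] f [ 0.16 -0.19 -0.75] m [0.06 0.   0.05] op 0.272 j7 1.01
```

View pics/s6.png

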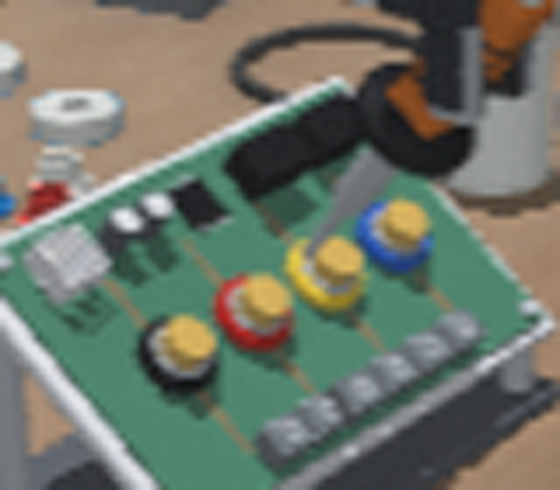

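View pics/t6.png

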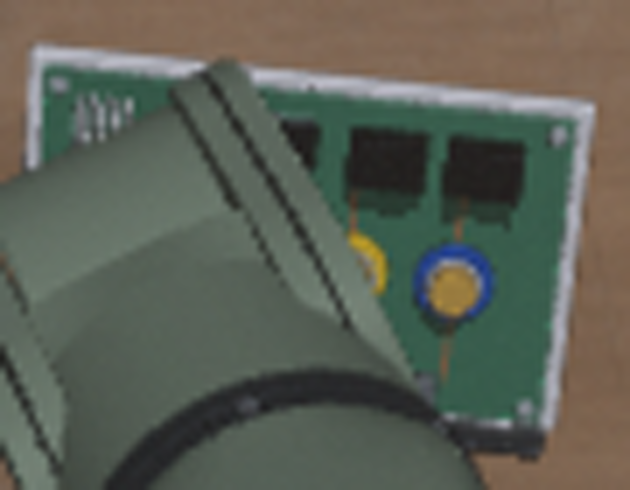

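```bash
cat >> h.py <<'E'
TIPT=np.array(json.load(open('tip.json'))) if __import__('os').path.exists('tip.json') else None
TOPS=dict(red=np.array([.6187,.1105,.0955]),yellow=np.array([.6133,.0655,.0955]),blue=np.array([.6075,.0227,.0955]),black=np.array([.6251,.1549,.0948]))
N=np.array([-.5686,.0755,.8192])
def tipw(s):
    M=R.from_quat(s['tcp_rot']).as_matrix();return np.array(s['ee_pos'])+M@TIPT,M
E
python3 - <<'E'
from h import *
S=manip.read_state()
M5=R.from_quat([.066,.998,.002,.002]).as_matrix()
# fit5 tip-ee with ee at capture; 
d=np.array([.37409-.28501,.31401-.3261,.20098-.29636])
T=M5.T@d; print(T); json.dump(T.tolist(),open('tip.json','w'))
import h; h.TIPT=T
t,M=tipw(S);c=np.load('s6.npy',allow_pickle=True).item()
print('tip',t,'px pred',project(c,t))
for k,v in TOPS.items(): print(k,project(c,v).round(1))
print('rel red along n',(t-TOPS['red'])@N,'perp tool',(M.T@((t-TOPS['red'])-N*((t-TOPS['red'])@N))).round(4))
E
```

```text
[-0.08954026 -0.00066039  0.0957124 ]
tip [0.60361633 0.11002102 0.114609  ] px pred [[308.27016722 201.01170133]]
red [[303.8 206. ]]
yellow [[314.  200.2]]
blue [[323.3 195.2]]
black [[292.8 212. ]]
rel red along n 0.024194500489426327 perp tool [ 0.001  -0.0025  0.0007]
```

```bash
cat > cal.py <<'E'
from h import *
S5=dict(ee=np.array([.28501,.3261,.2970]),M=R.from_quat([.066,.998,.002,.002]).as_matrix())
s=np.load('s5.npy',allow_pickle=True).item();t=np.load('t5.npy',allow_pickle=True).item()
M6=R.from_quat([0.066,0.998,-0.004,-0.0095]).as_matrix();ee6=np.array([.5165,.1229,.2113])
def shift(c,q):
    c=dict(c);T=np.array(c['pose']).copy();T[:3,:3]=T[:3,:3]@R.from_rotvec(q[3:]).as_matrix();T[:3,3]+=q[:3];c['pose']=T;return c
topobs=dict(black=(288.7,185.7),red=(304.,187.3),yellow=(319.3,188.7),blue=(334.,190.3))
scobs=dict(black=(291.7,213.4),red=(302.9,206.9),yellow=(313.1,202.0),blue=(322.4,196.7))
k=dict(black=1.5,red=.5,yellow=-.5,blue=-1.5)
def unpack(q):
    # q0:6 scene, 6:12 top,12:15 board mid top ,15 yaw, 16 g,17 tilt,18 offx,19 offy
    cs,ct=shift(s,q[:6]),shift(t,q[6:12]);yv=np.array([-np.sin(q[15]),np.cos(q[15]),0])
    tops={n:q[12:15]+.045*a*yv for n,a in k.items()}
    a=np.array([np.sin(q[17]),0,-np.cos(q[17])])
    tip=np.array([q[18],q[19],-.011])-q[16]*a
    return cs,ct,tops,a,tip
def f(q):
    cs,ct,tops,a,tip=unpack(q);r=[]
    for n in k: r+=list((project(ct,tops[n])[0]-topobs[n])/.5)+list((project(cs,tops[n])[0]-scobs[n])/.5)
    w=lambda ee,M,p:ee+M@p
    r+=list((project(cs,w(S5['ee'],S5['M'],tip))[0]-(348.,226.3))/.5)
    r+=list((project(ct,w(S5['ee'],S5['M'],tip))[0]-(226.5,273.7))/.5)
    r+=list((project(cs,w(S5['ee'],S5['M'],tip+.18*a))[0]-(404.,176.3))/.8)
    r+=list((project(cs,w(ee6,M6,tip))[0]-(309.1,200.3))/.5)
    # rim centre in top assumed at (.4105,.3105) unknown - skip
    r+=list(q[:3]/.002)+list(q[3:6]/.003)+list(q[6:9]/.002)+list(q[9:12]/.003)
    r+=[(q[14]-.0967)/.0015,(q[16]-.136)/.002,q[18]/.002,q[19]/.001]
    return np.array(r)
q0=np.r_[np.zeros(12),.6162,.0885,.0967,np.radians(-7.6),.136,.66,0,0]
o=least_squares(f,q0,x_scale=np.r_[[.002]*12,.002,.002,.002,.01,.002,.05,.002,.002])
q=o.x;cs,ct,tops,a,tip=unpack(q)
print('scene',q[:6].round(4),'top',q[6:12].round(4));print('mid',q[12:15].round(4),'yaw',np.degrees(q[15]).round(2),'g',q[16].round(4),'tilt',np.degrees(q[17]).round(1),'off',q[18:20].round(4))
print(o.cost,o.fun[:24].round(1));print('tip',tip.round(4));J=o.jac;C=np.linalg.inv(J.T@J);print('sd mid',np.sqrt(np.diag(C))[12:15],'sd tip',np.sqrt(np.diag(C))[16:20])
for n in tops:print(n,tops[n].round(4))
t6=ee6+M6@tip;d=t6-tops['red'];print('tip6 rel red n',d@N,M6.T@(d-N*(d@N)))
E
python3 cal.py
```

```text
scene [-0.0034  0.0007  0.0006  0.0013 -0.0012  0.0009] top [ 0.      0.0001 -0.0005 -0.0005 -0.0007 -0.    ]
mid [0.6166 0.0907 0.0938] yaw -7.43 g 0.1343 tilt 39.2 off [-0.0034 -0.0001]
15.191445530149984 [-0.4  0.1  0.2 -0.6 -0.5  0.  -0.5  0.5 -0.5  0.3 -0.4 -1.   0.7  0.2
  0.4 -1.1  0.1  1.   0.6 -0.6  2.7 -0.4 -1.9  1.2]
tip [-0.0883 -0.0001  0.0931]
sd mid [0.00231398 0.00167226 0.00127576] sd tip [0.00141699 0.00898531 0.00160096 0.00095658]
black [0.6253 0.1576 0.0938]
red [0.6195 0.113  0.0938]
yellow [0.6137 0.0684 0.0938]
blue [0.6079 0.0238 0.0938]
tip6 rel red n 0.028389772333981413 [ 0.00055874 -0.00470641  0.00045407]
```

jog_arm --deltas "-0.006 0.004 0.007 0 0.01; -0.005 0 0.007 0 0.01; 0 0 0 0 0.01" --grip_force 100

```text
time: 8.55
ee_pos: [0.5293, 0.1261, 0.1975]
tcp_rot: [0.065, 0.998, -0.003, -0.008]
ft_force: [-0.1, -1.0, -1.6]
opening: 0.267
```

```bash
cat > rel.py <<'E'
import sys
from h import *
import io,contextlib
T=np.array([-.0889,-.0003,.0945]);
col=sys.argv[1];tops=dict(black=[.6252,.1566,.0948],red=[.6192,.1120,.0948],yellow=[.6135,.0672,.0948],blue=[.6077,.0233,.0948])
s,M,p=st(None,82.5);d=p+M@T-np.array(tops[col]);h=d@N
print('above',h.round(4),'need tool lateral',(-(M.T@(d-N*h))).round(4),'dir',(-M.T@N).round(3))
if len(sys.argv)>2: look(sys.argv[2])
E
python3 rel.py red 7
```

```text
t 8.55 p [0.5293 0.1261 0.1975] yaw_y 82.5 z [-0.0166 -0.0051 -0.9998] f [-0.09 -0.96 -1.58] m [0.02 0.05 0.01] op 0.267 j7 1.01
turn -0.0
above 0.0076 need tool lateral [ 0.0008 -0.0012  0.0006] dir [-0.586  0.005  0.81 ]
```

View pics/s7.png

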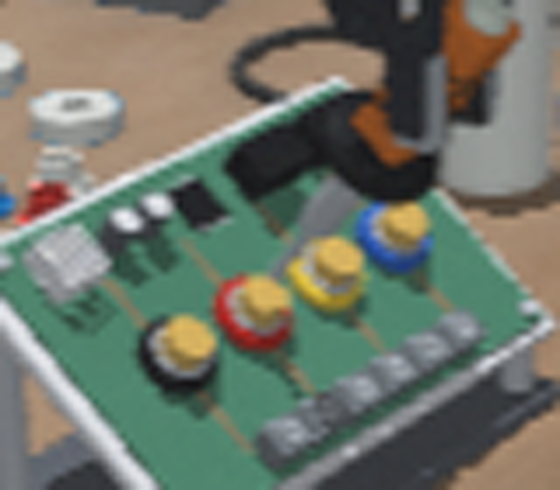

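```bash
python3 -c "
from h import *
s=np.load('s7.npy',allow_pickle=True).item()
cv2.imwrite('pics/s7z.png',cv2.resize(s['color'][188:218,290:325,::-1],None,fx=18,fy=18,interpolation=cv2.INTER_NEAREST))"
```

```text
(no output)
```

View pics/s7z.png

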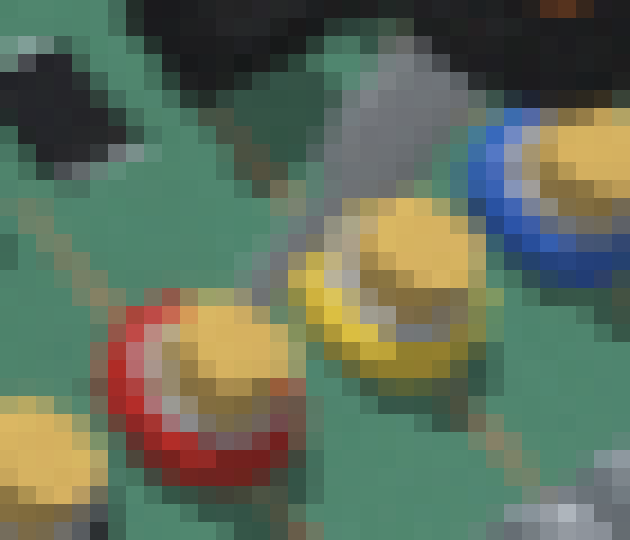

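jog_arm --deltas "-0.0017 0 0.005 0 0.01; 0 0 0 0 0.01"

```text
time: 8.85
ee_pos: [0.5307, 0.126, 0.1932]
tcp_rot: [0.065, 0.998, -0.003, -0.008]
ft_force: [-0.3, 0.2, -2.0]
opening: 0.265
```

```bash
python3 rel.py red 8; python3 -c "
from h import *
s=np.load('s8.npy',allow_pickle=True).item()
cv2.imwrite('pics/s8z.png',cv2.resize(s['color'][188:218,290:325,::-1],None,fx=18,fy=18,interpolation=cv2.INTER_NEAREST))"
```

```text
t 8.85 p [0.5307 0.126  0.1932] yaw_y 82.5 z [-0.0157 -0.0047 -0.9999] f [-0.3   0.19 -1.98] m [0.06 0.02 0.06] op 0.265 j7 1.01
turn 0.0
above 0.0033 need tool lateral [-0.0002 -0.0014 -0.0001] dir [-0.586  0.005  0.811]
```

View pics/s8z.png

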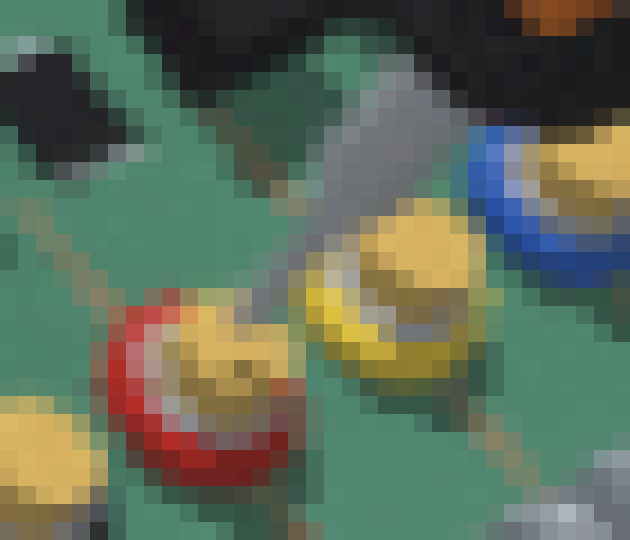

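jog_arm --deltas "-0.0018 -0.0006 0.0024 0 0.01; 0 0 0 0 0.01"

```text
time: 9.15
ee_pos: [0.5326, 0.1252, 0.1913]
tcp_rot: [0.065, 0.998, -0.003, -0.007]
ft_force: [0.1, 0.1, -2.0]
opening: 0.266
```

```bash
python3 rel.py red
```

```text
t 9.15 p [0.5326 0.1252 0.1913] yaw_y 82.51 z [-0.0147 -0.0044 -0.9999] f [ 0.09  0.06 -2.  ] m [ 0.02 -0.01 -0.02] op 0.266 j7 1.01
turn 0.01
above 0.0007 need tool lateral [ 0.0004 -0.0009  0.0003] dir [-0.585  0.004  0.811]
```

jog_arm --deltas "-0.0012 0 0.0017 0 0.01; 0 0 0 0 0.01"

```text
time: 9.35
ee_pos: [0.5339, 0.1251, 0.1896]
tcp_rot: [0.065, 0.998, -0.003, -0.007]
ft_force: [0.2, 0.4, -1.2]
opening: 0.269
```

```bash
python3 rel.py red
```

```text
t 9.35 p [0.5339 0.1251 0.1896] yaw_y 82.51 z [-0.0146 -0.0043 -0.9999] f [ 0.21  0.37 -1.2 ] m [0.05 0.08 0.01] op 0.269 j7 1.01
turn 0.01
above -0.0015 need tool lateral [ 0.0004 -0.001   0.0003] dir [-0.585  0.004  0.811]
```

jog_arm --deltas "-0.0012 0 0.0017 0 0.01; 0 0 0 0 0.01"

```text
time: 9.55
ee_pos: [0.5351, 0.1249, 0.1878]
tcp_rot: [0.065, 0.998, -0.003, -0.007]
ft_force: [-1.3, -0.1, 1.4]
opening: 0.267
```

```bash
python3 rel.py red 9; python3 -c "
from h import *
s=np.load('s9.npy',allow_pickle=True).item()
cv2.imwrite('pics/s9z.png',cv2.resize(s['color'][188:218,290:325,::-1],None,fx=18,fy=18,interpolation=cv2.INTER_NEAREST))"
```

```text
t 9.55 p [0.5351 0.1249 0.1878] yaw_y 82.51 z [-0.0148 -0.0042 -0.9999] f [-1.26 -0.13  1.42] m [ 0.02  0.22 -0.05] op 0.267 j7 1.01
turn 0.01
above -0.0036 need tool lateral [ 0.0004 -0.0009  0.0003] dir [-0.585  0.004  0.811]
```

View pics/s9z.png

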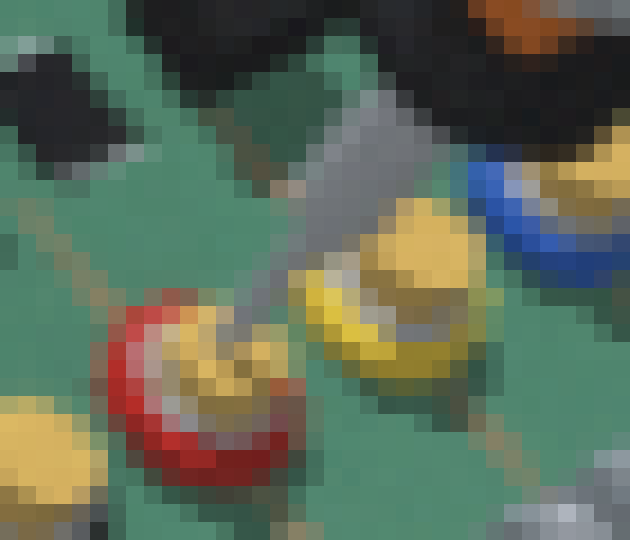

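jog_arm --deltas "-0.0008 0 0.0011 0 0.01; 0 0 0 0 0.01; 0 0 0 0 0.01"

```text
time: 9.95
ee_pos: [0.5357, 0.1248, 0.1869]
tcp_rot: [0.065, 0.998, -0.003, -0.007]
ft_force: [-2.0, 0.5, 1.7]
opening: 0.269
```

```bash
python3 rel.py red
```

```text
t 9.95 p [0.5357 0.1248 0.1869] yaw_y 82.51 z [-0.0148 -0.0043 -0.9999] f [-1.98  0.47  1.67] m [-0.01  0.3  -0.02] op 0.269 j7 1.01
turn 0.01
above -0.0047 need tool lateral [ 0.0004 -0.001   0.0003] dir [-0.585  0.004  0.811]
```

jog_arm --deltas "0 0 0 0 0.01; 0 0 0 0 0.01; 0 0 0 0 0.01; 0 0 0 0 0.01"

```text
time: 10.35
ee_pos: [0.5357, 0.1249, 0.187]
tcp_rot: [0.065, 0.998, -0.003, -0.007]
ft_force: [-2.2, -0.8, 1.5]
opening: 0.27
```

jog_arm --deltas "0 0 0 0 0.01; 0 0 0 0 0.01; 0 0 0 0 0.01; 0 0 0 0 0.01; 0 0 0 0 0.01"

```text
time: 10.85
ee_pos: [0.5357, 0.1249, 0.187]
tcp_rot: [0.065, 0.998, -0.003, -0.007]
ft_force: [-1.0, 0.3, 0.8]
opening: 0.269
```

```bash
python3 rel.py red 10; python3 -c "
from h import *
s=np.load('s10.npy',allow_pickle=True).item()
cv2.imwrite('pics/s10z.png',cv2.resize(s['color'][188:218,290:325,::-1],None,fx=18,fy=18,interpolation=cv2.INTER_NEAREST))"
```

```text
t 10.85 p [0.5357 0.1249 0.187 ] yaw_y 82.51 z [-0.0147 -0.0042 -0.9999] f [-0.98  0.34  0.81] m [ 0.01  0.33 -0.01] op 0.269 j7 1.01
turn 0.01
above -0.0046 need tool lateral [ 0.0004 -0.001   0.0003] dir [-0.585  0.004  0.811]
```

View pics/s10z.png

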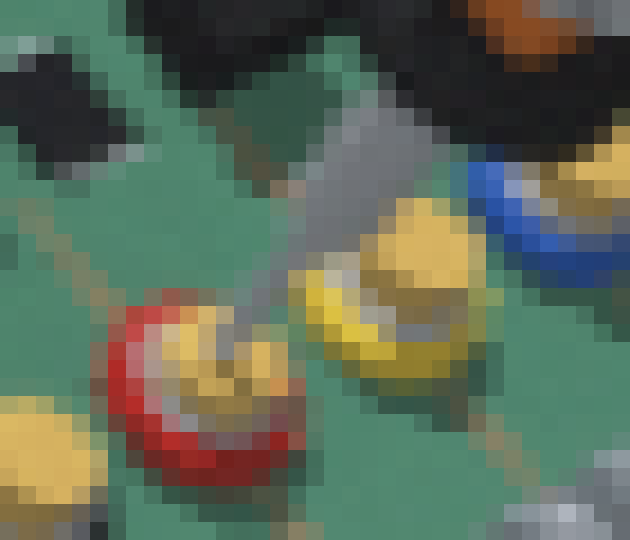

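jog_arm --deltas "-0.0007 0 0.0009 0 0.01; 0 0 0 0 0.01; 0 0 0 0 0.01"

```text
time: 11.25
ee_pos: [0.5363, 0.1248, 0.186]
tcp_rot: [0.065, 0.998, -0.003, -0.007]
ft_force: [-1.7, -0.6, 1.9]
opening: 0.267
```

```bash
python3 rel.py red
```

```text
t 11.25 p [0.5363 0.1248 0.186 ] yaw_y 82.52 z [-0.0149 -0.0042 -0.9999] f [-1.73 -0.59  1.89] m [ 0.01  0.41 -0.  ] op 0.267 j7 1.01
turn 0.02
above -0.0058 need tool lateral [ 0.0004 -0.001   0.0003] dir [-0.585  0.004  0.811]
```

jog_arm --deltas "0 0 0 0 0.01; 0 0 0 0 0.01"

```text
time: 11.45
ee_pos: [0.5363, 0.1248, 0.1861]
tcp_rot: [0.065, 0.998, -0.003, -0.007]
ft_force: [-3.2, 0.4, 2.4]
opening: 0.269
```

```bash
python3 rel.py red
```

```text
t 11.45 p [0.5363 0.1248 0.1861] yaw_y 82.52 z [-0.015  -0.0043 -0.9999] f [-3.21  0.4   2.35] m [-0.02  0.41  0.05] op 0.269 j7 1.01
turn 0.02
above -0.0058 need tool lateral [ 0.0004 -0.001   0.0003] dir [-0.585  0.004  0.811]
```

jog_arm --deltas "0 0 0 0 0.01; 0 0 0 0 0.01; 0 0 0 0 0.01"

```text
time: 11.75
ee_pos: [0.5363, 0.1248, 0.1861]
tcp_rot: [0.065, 0.998, -0.003, -0.007]
ft_force: [-1.1, 0.2, 2.3]
opening: 0.268
```

```bash
python3 rel.py red
```

```text
t 11.75 p [0.5363 0.1248 0.1861] yaw_y 82.51 z [-0.0149 -0.0042 -0.9999] f [-1.1   0.19  2.34] m [ 0.01  0.43 -0.05] op 0.268 j7 1.01
turn 0.01
above -0.0058 need tool lateral [ 0.0004 -0.001   0.0003] dir [-0.585  0.004  0.811]
```

jog_arm --deltas "-0.0004 0 0.0006 0 0.01; 0 0 0 0 0.01; 0 0 0 0 0.01; 0 0 0 0 0.01"

```text
time: 12.15
ee_pos: [0.5367, 0.1247, 0.1854]
tcp_rot: [0.065, 0.998, -0.003, -0.007]
ft_force: [-2.0, 0.1, 2.9]
opening: 0.267
```

```bash
python3 rel.py red
```

```text
t 12.15 p [0.5367 0.1247 0.1854] yaw_y 82.52 z [-0.015  -0.0043 -0.9999] f [-2.03  0.05  2.87] m [-0.03  0.41 -0.04] op 0.267 j7 1.01
turn 0.02
above -0.0065 need tool lateral [ 0.0004 -0.001   0.0003] dir [-0.585  0.004  0.811]
```

jog_arm --deltas "0 0 0 0 0.01; 0 0 0 0 0.01"

```text
time: 12.35
ee_pos: [0.5367, 0.1247, 0.1855]
tcp_rot: [0.065, 0.998, -0.003, -0.007]
ft_force: [-3.0, 1.1, 2.0]
opening: 0.27
```

```bash
python3 rel.py red 11; python3 -c "
from h import *
s=np.load('s11.npy',allow_pickle=True).item()
cv2.imwrite('pics/s11z.png',cv2.resize(s['color'][188:218,290:325,::-1],None,fx=18,fy=18,interpolation=cv2.INTER_NEAREST))"
```

```text
t 12.35 p [0.5367 0.1247 0.1855] yaw_y 82.51 z [-0.0149 -0.0043 -0.9999] f [-3.03  1.14  1.96] m [-0.04  0.42 -0.06] op 0.27 j7 1.01
turn 0.01
above -0.0065 need tool lateral [ 0.0004 -0.001   0.0003] dir [-0.585  0.004  0.811]
```

View pics/s11z.png

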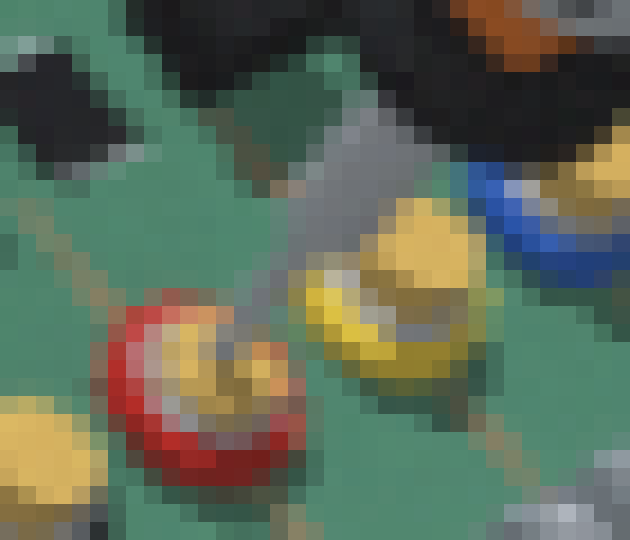

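jog_arm --deltas "0.006 0 -0.008 0 0.01; 0.006 0 -0.008 0 0.01; 0 -0.022 0 0 0.01; 0 -0.022 0 0 0.01; 0 0 0 0 0.01; 0 0 0 0 0.01"

```text
time: 13.05
ee_pos: [0.5175, 0.0826, 0.2055]
tcp_rot: [0.065, 0.998, -0.002, -0.006]
ft_force: [0.3, 1.5, -1.2]
opening: 0.269
```

```bash
python3 rel.py yellow; python3 rel.py red
```

```text
t 13.05 p [0.5175 0.0826 0.2055] yaw_y 82.6 z [-0.0122 -0.0035 -0.9999] f [ 0.27  1.48 -1.17] m [ 0.02 -0.03  0.02] op 0.269 j7 1.07
turn 0.1
above 0.0178 need tool lateral [ 0.0008 -0.0021  0.0006] dir [-0.583  0.002  0.812]
t 13.05 p [0.5175 0.0826 0.2055] yaw_y 82.6 z [-0.0122 -0.0035 -0.9999] f [ 0.27  1.48 -1.17] m [ 0.02 -0.03  0.02] op 0.269 j7 1.07
turn 0.1
above 0.0177 need tool lateral [0.0008 0.0431 0.0005] dir [-0.583  0.002  0.812]
```

jog_arm --deltas "-0.0047 -0.0012 0.0071 0.1 0.01; -0.0047 0 0.007 0 0.01; 0 0 0 0 0.01"

```text
time: 13.35
ee_pos: [0.5273, 0.0814, 0.1904]
tcp_rot: [0.065, 0.998, -0.002, -0.006]
ft_force: [-0.5, -0.3, -1.6]
opening: 0.268
```

```bash
python3 rel.py yellow 12; python3 -c "
from h import *
s=np.load('s12.npy',allow_pickle=True).item()
cv2.imwrite('pics/s12z.png',cv2.resize(s['color'][183:213,300:335,::-1],None,fx=18,fy=18,interpolation=cv2.INTER_NEAREST))"
```

```text
t 13.35 p [0.5273 0.0814 0.1904] yaw_y 82.57 z [-0.0115 -0.003  -0.9999] f [-0.47 -0.26 -1.64] m [ 0.    0.03 -0.  ] op 0.268 j7 1.07
turn 0.07
above -0.0002 need tool lateral [ 0.0004 -0.0022  0.0003] dir [-0.583  0.002  0.813]
```

View pics/s12z.png

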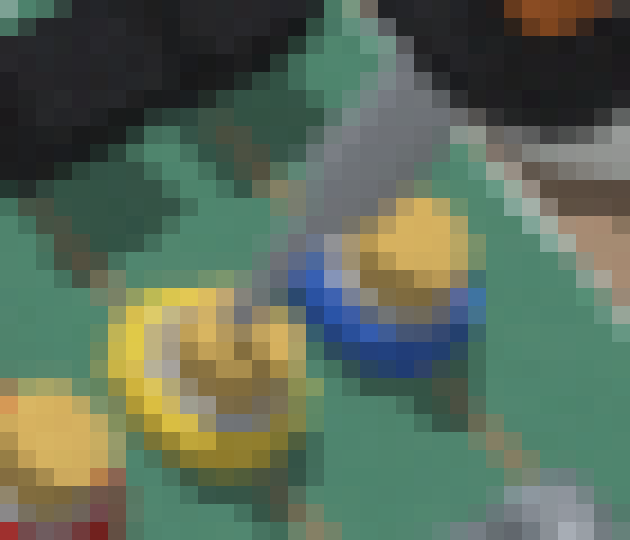

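jog_arm --deltas "-0.0017 -0.001 0.0024 0 0.01; 0 0 0 0 0.01; 0 0 0 0 0.01"

```text
time: 13.75
ee_pos: [0.5286, 0.0807, 0.1888]
tcp_rot: [0.064, 0.998, -0.002, -0.005]
ft_force: [-0.2, 0.2, 1.3]
opening: 0.268
```

```bash
python3 rel.py yellow
```

```text
t 13.75 p [0.5286 0.0807 0.1888] yaw_y 82.61 z [-0.011  -0.0025 -0.9999] f [-0.22  0.18  1.33] m [-0.01  0.15 -0.02] op 0.268 j7 1.08
turn 0.11
above -0.0023 need tool lateral [ 0.0006 -0.0018  0.0005] dir [-0.582  0.001  0.813]
```

jog_arm --deltas "-0.001 -0.0003 0.0013 0 0.01; -0.0008 0 0.0011 0 0.01; 0 0 0 0 0.01; 0 0 0 0 0.01; 0 0 0 0 0.01"

```text
time: 14.25
ee_pos: [0.5302, 0.0803, 0.1865]
tcp_rot: [0.064, 0.998, -0.001, -0.005]
ft_force: [-1.3, 0.5, 1.6]
opening: 0.266
```

```bash
python3 rel.py yellow 13; python3 -c "
from h import *
s=np.load('s13.npy',allow_pickle=True).item()
cv2.imwrite('pics/s13z.png',cv2.resize(s['color'][183:213,300:335,::-1],None,fx=18,fy=18,interpolation=cv2.INTER_NEAREST))"
```

```text
t 14.25 p [0.5302 0.0803 0.1865] yaw_y 82.63 z [-0.0111 -0.0023 -0.9999] f [-1.32  0.46  1.56] m [ 0.13  0.33 -0.01] op 0.266 j7 1.08
turn 0.13
above -0.0051 need tool lateral [ 0.0006 -0.0017  0.0005] dir [-0.582  0.001  0.813]
```

View pics/s13z.png

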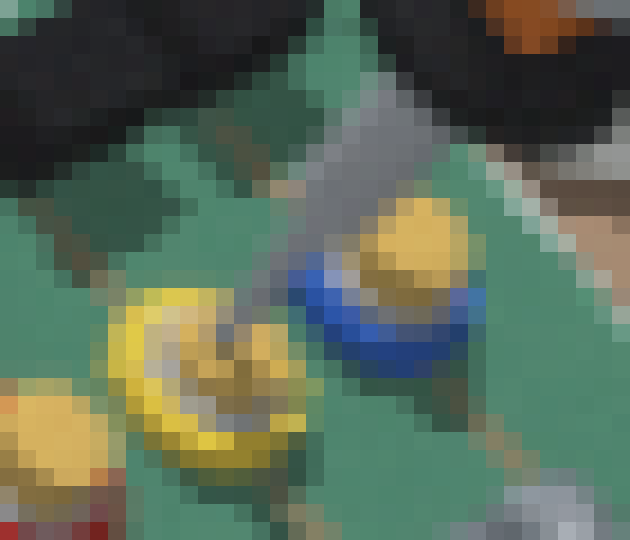

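jog_arm --deltas "-0.0005 0 0.0007 0 0.01; 0 0 0 0 0.01; 0 0 0 0 0.01; 0 0 0 0 0.01; 0 0 0 0 0.01; 0 0 0 0 0.01"

```text
time: 14.95
ee_pos: [0.5307, 0.0802, 0.1859]
tcp_rot: [0.064, 0.998, -0.002, -0.005]
ft_force: [-2.0, 1.0, 1.3]
opening: 0.267
```

```bash
python3 rel.py yellow
```

```text
t 14.95 p [0.5307 0.0802 0.1859] yaw_y 82.63 z [-0.0111 -0.0023 -0.9999] f [-1.98  1.04  1.34] m [0.15 0.38 0.03] op 0.267 j7 1.08
turn 0.13
above -0.0059 need tool lateral [ 0.0007 -0.0017  0.0005] dir [-0.582  0.001  0.813]
```

jog_arm --deltas "0 0 0 0 0.01; 0 0 0 0 0.01; 0 0 0 0 0.01; 0 0 0 0 0.01"

```text
time: 15.35
ee_pos: [0.5306, 0.0803, 0.1859]
tcp_rot: [0.064, 0.998, -0.002, -0.006]
ft_force: [-1.9, 0.1, 1.2]
opening: 0.27
```

```bash
python3 rel.py yellow
```

```text
t 15.35 p [0.5306 0.0803 0.1859] yaw_y 82.63 z [-0.0112 -0.0023 -0.9999] f [-1.93  0.12  1.24] m [0.04 0.41 0.  ] op 0.27 j7 1.08
turn 0.13
above -0.0059 need tool lateral [ 0.0006 -0.0017  0.0005] dir [-0.582  0.001  0.813]
```

jog_arm --deltas "0.006 0 -0.008 0 0.01; 0.006 0 -0.008 0.1 0.01; 0 -0.023 0 0 0.01; 0 -0.023 0 0 0.01; 0 0 0 0 0.01; 0 0 0 0 0.01"

```text
time: 15.95
ee_pos: [0.5111, 0.0357, 0.2058]
tcp_rot: [0.065, 0.998, -0.001, -0.004]
ft_force: [-0.6, -0.6, -1.0]
opening: 0.269
```

```bash
python3 rel.py blue
```

```text
t 15.95 p [0.5111 0.0357 0.2058] yaw_y 82.57 z [-0.0086 -0.0022 -1.    ] f [-0.58 -0.6  -1.03] m [ 0.05  0.06 -0.01] op 0.269 j7 1.15
turn 0.07
above 0.0182 need tool lateral [0.0012 0.0008 0.0008] dir [-0.58   0.001  0.814]
```

jog_arm --deltas "-0.0045 0.0018 0.0072 0 0.01; -0.0045 0 0.0068 0 0.01; 0 0 0 0 0.01"

```text
time: 16.25
ee_pos: [0.521, 0.0379, 0.1909]
tcp_rot: [0.064, 0.998, -0.001, -0.004]
ft_force: [0.2, 0.8, -2.0]
opening: 0.268
```

```bash
python3 rel.py blue 14; python3 -c "
from h import *
s=np.load('s14.npy',allow_pickle=True).item()
cv2.imwrite('pics/s14z.png',cv2.resize(s['color'][178:208,308:343,::-1],None,fx=18,fy=18,interpolation=cv2.INTER_NEAREST))"
```

```text
t 16.25 p [0.521  0.0379 0.1909] yaw_y 82.65 z [-0.0078 -0.0016 -1.    ] f [ 0.22  0.83 -2.03] m [-0.01  0.04  0.01] op 0.268 j7 1.14
turn 0.15
above 0.0006 need tool lateral [ 0.0006 -0.0029  0.0005] dir [-0.58   0.     0.815]
```

View pics/s14z.png

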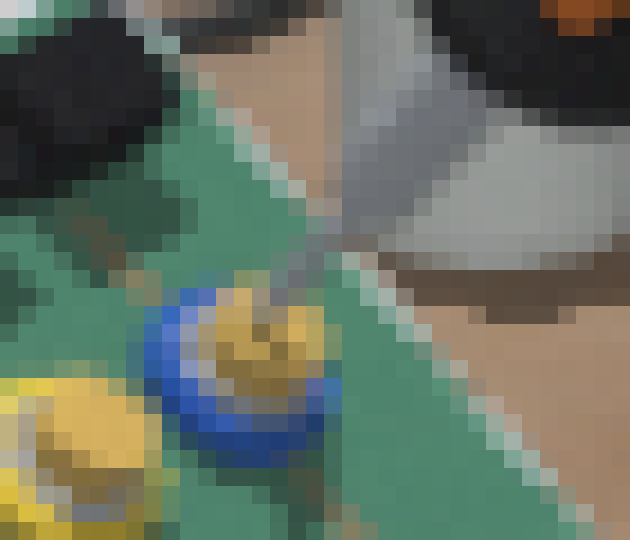

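jog_arm --deltas "-0.0013 0 0.0023 0.1 0.01; 0 0 0 0 0.01; 0 0 0 0 0.01"

```text
time: 16.65
ee_pos: [0.522, 0.038, 0.1892]
tcp_rot: [0.065, 0.998, -0.001, -0.004]
ft_force: [-0.8, -0.3, -0.8]
opening: 0.262
```

```bash
python3 rel.py blue 15; python3 -c "
from h import *
s=np.load('s15.npy',allow_pickle=True).item()
cv2.imwrite('pics/s15z.png',cv2.resize(s['color'][178:208,308:343,::-1],None,fx=18,fy=18,interpolation=cv2.INTER_NEAREST))"
```

```text
t 16.65 p [0.522  0.038  0.1892] yaw_y 82.56 z [-0.0074 -0.0015 -1.    ] f [-0.81 -0.27 -0.82] m [-0.12  0.    0.02] op 0.262 j7 1.14
turn 0.06
above -0.0013 need tool lateral [ 0.0006 -0.003   0.0004] dir [-0.579  0.001  0.815]
```

View pics/s15z.png

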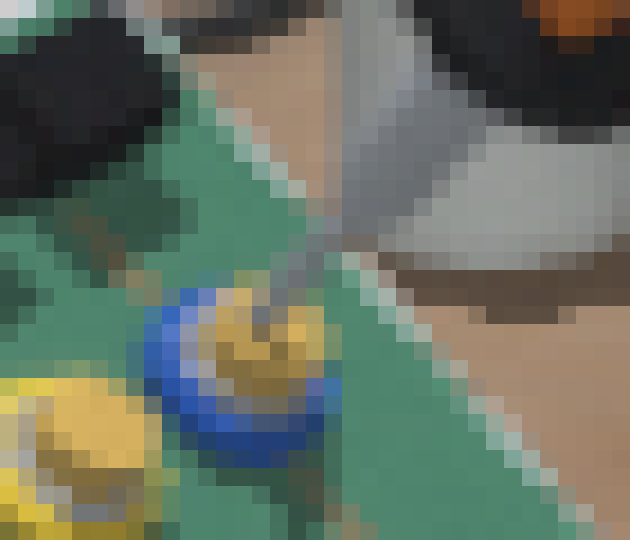

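jog_arm --deltas "-0.001 0 0.0014 0 0.01; 0 0 0 0 0.01; 0 0 0 0 0.01"

```text
time: 17.05
ee_pos: [0.523, 0.0379, 0.1879]
tcp_rot: [0.065, 0.998, -0.001, -0.004]
ft_force: [-1.9, -0.2, 1.1]
opening: 0.272
```

```bash
python3 rel.py blue
```

```text
t 17.05 p [0.523  0.0379 0.1879] yaw_y 82.56 z [-0.0074 -0.0014 -1.    ] f [-1.89 -0.16  1.06] m [ 0.05  0.19 -0.01] op 0.272 j7 1.14
turn 0.06
above -0.0029 need tool lateral [ 0.0006 -0.003   0.0004] dir [-0.579  0.001  0.815]
```

jog_arm --deltas "-0.001 0 0.0014 0 0.01; 0 0 0 0 0.01; 0 0 0 0 0.01"

```text
time: 17.35
ee_pos: [0.5239, 0.0378, 0.1865]
tcp_rot: [0.065, 0.998, -0.001, -0.004]
ft_force: [-1.5, -0.7, 1.7]
opening: 0.269
```

```bash
python3 rel.py blue
```

```text
t 17.35 p [0.5239 0.0378 0.1865] yaw_y 82.56 z [-0.0076 -0.0014 -1.    ] f [-1.53 -0.75  1.65] m [ 0.04  0.28 -0.04] op 0.269 j7 1.14
turn 0.06
above -0.0047 need tool lateral [ 0.0005 -0.003   0.0004] dir [-0.58   0.001  0.815]
```

jog_arm --deltas "-0.0008 0 0.0012 0 0.01; 0 0 0 0 0.01; 0 0 0 0 0.01; 0 0 0 0 0.01; 0 0 0 0 0.01; 0 0 0 0 0.01"

```text
time: 17.95
ee_pos: [0.5247, 0.0377, 0.1854]
tcp_rot: [0.065, 0.998, -0.001, -0.004]
ft_force: [-2.2, 0.1, 2.6]
opening: 0.267
```

```bash
python3 rel.py blue 16; python3 -c "
from h import *
s=np.load('s16.npy',allow_pickle=True).item()
cv2.imwrite('pics/s16z.png',cv2.resize(s['color'][178:208,308:343,::-1],None,fx=18,fy=18,interpolation=cv2.INTER_NEAREST))"
```

```text
t 17.95 p [0.5247 0.0377 0.1854] yaw_y 82.56 z [-0.0076 -0.0015 -1.    ] f [-2.17  0.15  2.58] m [ 0.02  0.39 -0.01] op 0.267 j7 1.14
turn 0.06
above -0.0061 need tool lateral [ 0.0005 -0.003   0.0004] dir [-0.58   0.001  0.815]
```

View pics/s16z.png

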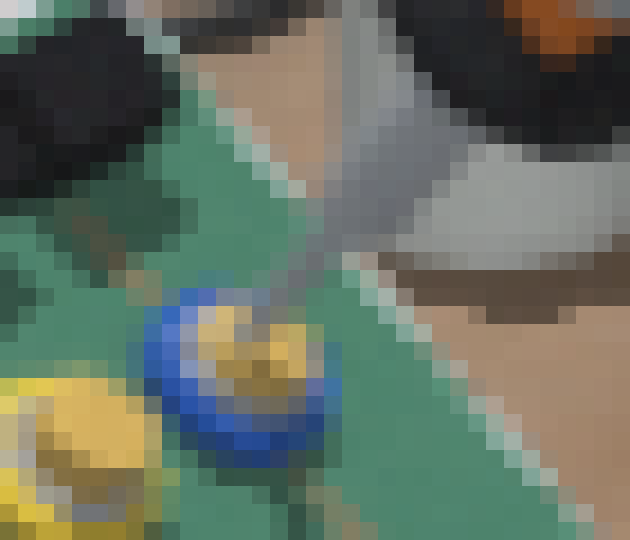

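jog_arm --deltas "0 0 0 0 0.01; 0 0 0 0 0.01; 0 0 0 0 0.01; 0 0 0 0 0.01; 0 0 0 0 0.01"

```text
time: 18.55
ee_pos: [0.5247, 0.0377, 0.1853]
tcp_rot: [0.065, 0.998, -0.001, -0.004]
ft_force: [-2.6, -0.2, 2.1]
opening: 0.263
```

```bash
python3 rel.py blue
```

```text
t 18.55 p [0.5247 0.0377 0.1853] yaw_y 82.56 z [-0.0076 -0.0015 -1.    ] f [-2.57 -0.22  2.07] m [-0.01  0.38 -0.  ] op 0.263 j7 1.14
turn 0.06
above -0.0061 need tool lateral [ 0.0005 -0.003   0.0004] dir [-0.58   0.001  0.815]
```

jog_arm --deltas "0.006 0 -0.008 0 0.01; 0.006 0 -0.008 0 0.01; 0.006 0 -0.02 0 0.01; 0 0 -0.045 0 0.01; 0 0 -0.035 0 0.01; 0.035 0.035 0 0 0.01; 0.036 0.036 0 0 0.01; 0.036 0.036 0 0 0.01; 0.036 0.036 0 0 0.01; 0.036 0.036 0 0 0.01; 0.036 0.036 0 0 0.01; 0.02 0.02 0 0 0.01; 0 0 0 0 0.01; 0 0 0 0 0.01"

```text
time: 19.95
ee_pos: [0.2979, 0.3035, 0.3144]
tcp_rot: [0.065, 0.998, 0.002, 0.0]
ft_force: [1.1, -0.8, -1.4]
opening: 0.269
```

```bash
python3 -c "
from h import *
st([.288,.327,.26],82.5);s,t=look(17,(300,400,180,260),(200,290,230,300));st()
print(world(t,[[234.7,261.3]],z=.11))"
```

```text
t 19.95 p [0.2979 0.3035 0.3144] yaw_y 82.54 z [ 6.0e-04  3.8e-03 -1.0e+00] f [ 1.15 -0.84 -1.44] m [ 0.02 -0.03  0.  ] op 0.269 j7 0.44
need tool [0.0128 0.0218 0.0544]
turn 0.04
t 20.05 p [0.2985 0.303  0.3143] yaw_y 82.45 z [ 5.0e-04  3.8e-03 -1.0e+00] f [ 0.55 -0.57 -0.61] m [-0.03  0.01  0.08] op 0.263 j7 0.44
[[0.40942937 0.31004166 0.11      ]]
```

View pics/s17.png

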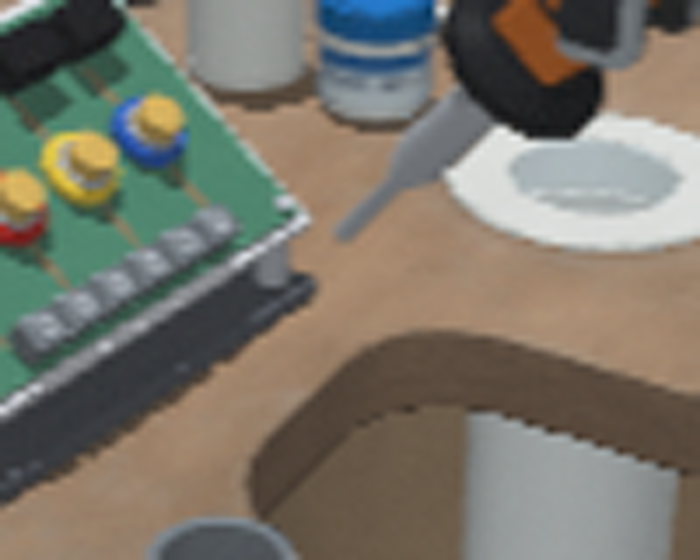

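View pics/t17.png

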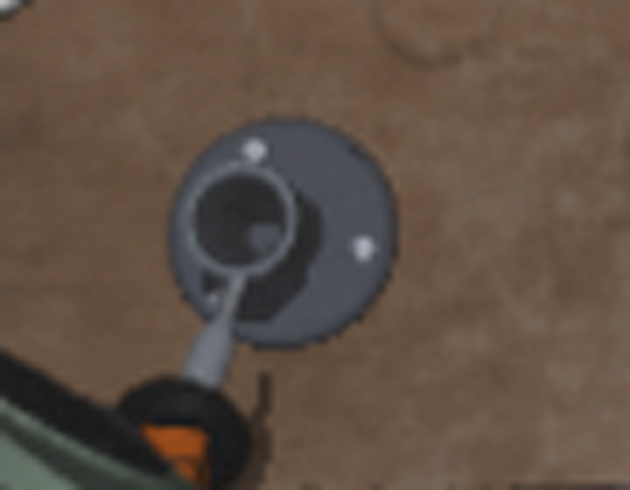

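```bash
cat > ent.py <<'E'
from h import *
T=np.array([-.0889,-.0003,.0945])
H=np.array([.410,.3105])
s,M,p=st(None,82.5);t=p+M@T;fx=np.array([.991,-.131]);ly=np.array([.131,.991]);d=t[:2]-H
print('tip',t.round(4),"x'",(d@fx).round(4),"y'",(d@ly).round(4)); G=p-.011*M[:,2];d=G[:2]-H;print("hand x'",(d@fx).round(4),"y'",(d@ly).round(4),'z',G[2].round(4))
E
python3 ent.py; python3 -c "
from h import *
t=np.load('t17.npy',allow_pickle=True).item();print(world(t,[[233.8,268.8]],z=.22))"
```

```text
t 20.05 p [0.2985 0.303  0.3143] yaw_y 82.45 z [ 5.0e-04  3.8e-03 -1.0e+00] f [ 0.55 -0.57 -0.61] m [-0.03  0.01  0.08] op 0.263 j7 0.44
turn -0.05
tip [0.3867 0.2914 0.2198] x' -0.0206 y' -0.022
hand x' -0.1095 y' -0.0221 z 0.3253
[[0.38437981 0.2927275  0.22      ]]
```

jog_arm --deltas "0 0.011 0.03 0 0.01; 0 0.011 0.03 0 0.01; 0 0 0.025 0 0.01; 0 0 0 0 0.01"

```text
time: 20.45
ee_pos: [0.305, 0.3229, 0.228]
tcp_rot: [0.07, 0.998, 0.003, 0.002]
ft_force: [0.0, -0.5, -0.6]
opening: 0.264
```

```bash
python3 ent.py;python3 -c "
from h import *
look(18,(280,380,190,270),(200,290,230,300))"
```

```text
t 20.45 p [0.305  0.3229 0.228 ] yaw_y 82.02 z [ 0.0036  0.0052 -1.    ] f [ 0.   -0.54 -0.6 ] m [-0.03  0.03  0.  ] op 0.264 j7 0.36
turn -0.48
tip [0.3933 0.3108 0.1337] x' -0.0166 y' -0.0019
hand x' -0.1057 y' -0.0015 z 0.239
```

View pics/s18.png

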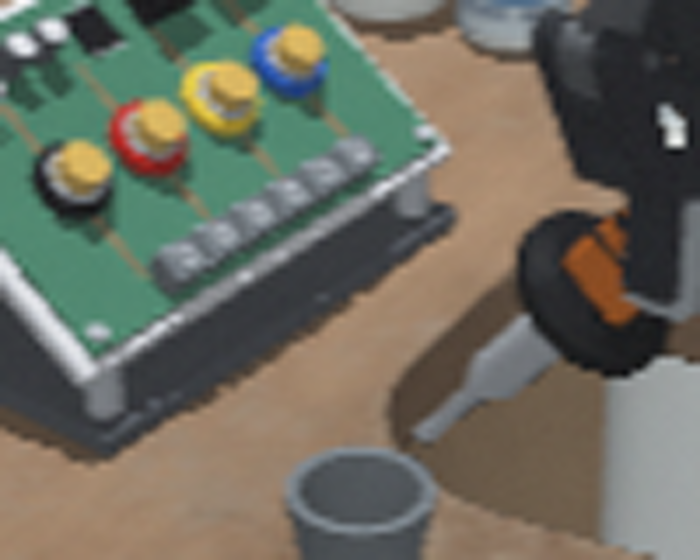

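View pics/t18.png

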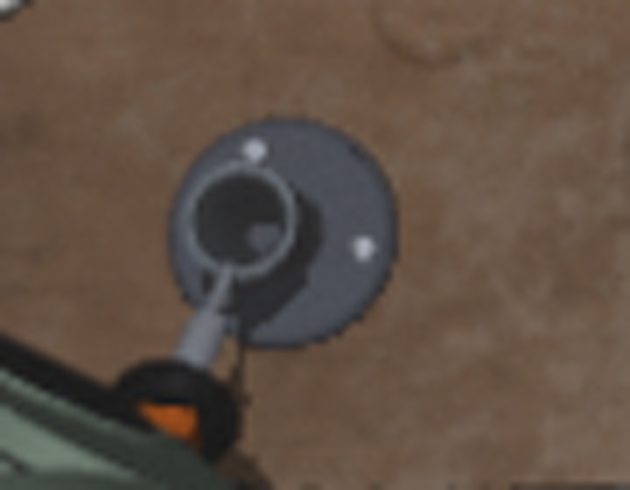

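jog_arm --deltas "-0.009 0.002 0.016 -0.5 0.01; -0.009 0 0.016 0 0.01; -0.009 0 0.014 0 0.01; 0 0 0 0 0.01"

```text
time: 20.95
ee_pos: [0.3366, 0.3227, 0.1886]
tcp_rot: [0.067, 0.998, 0.007, 0.006]
ft_force: [-1.5, 0.0, -0.7]
opening: 0.264
```

```bash
python3 ent.py;python3 -c "
from h import *
look(19,(280,380,190,270),(200,290,230,300))"
```

```text
t 20.95 p [0.3366 0.3227 0.1886] yaw_y 82.38 z [ 0.012   0.0134 -0.9998] f [-1.45  0.03 -0.73] m [-0.02  0.11  0.02] op 0.264 j7 0.39
turn -0.12
tip [0.4258 0.3119 0.095 ] x' 0.0155 y' 0.0035
hand x' -0.0745 y' 0.0023 z 0.1996
```

View pics/s19.png

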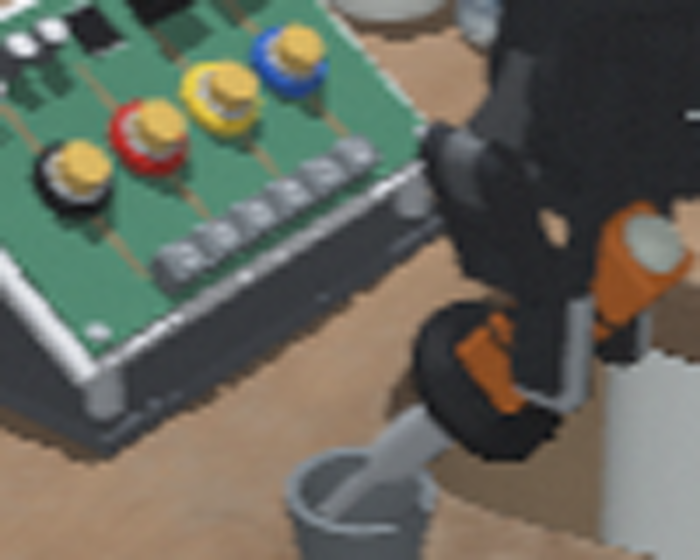

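jog_arm --deltas "0.004 -0.002 0.01 0 0.01; 0 0 0 0 0.01; -0.009 0 -0.0043 0 0.01; -0.009 0 -0.0043 0 0.01; -0.009 0 -0.0043 0 0.01; -0.0108 0 -0.005 0 0.01; -0.0108 0 -0.005 0 0.01" --grip_force 20

```text
time: 21.75
ee_pos: [0.3778, 0.3163, 0.2097]
tcp_rot: [0.064, 0.998, 0.008, 0.003]
ft_force: [-4.6, 0.5, -4.2]
opening: 0.272
```

```bash
python3 ent.py;python3 -c "
from h import *
look(20,(280,380,190,270),(200,290,230,300))"
```

```text
t 21.75 p [0.3778 0.3163 0.2097] yaw_y 82.71 z [ 0.007   0.0156 -0.9999] f [-4.63  0.55 -4.2 ] m [0.39 1.52 0.08] op 0.272 j7 0.49
turn 0.21
tip [0.4666 0.3062 0.1157] x' 0.0567 y' 0.0032
hand x' -0.0327 y' 0.0014 z 0.2207
```

View pics/s20.png

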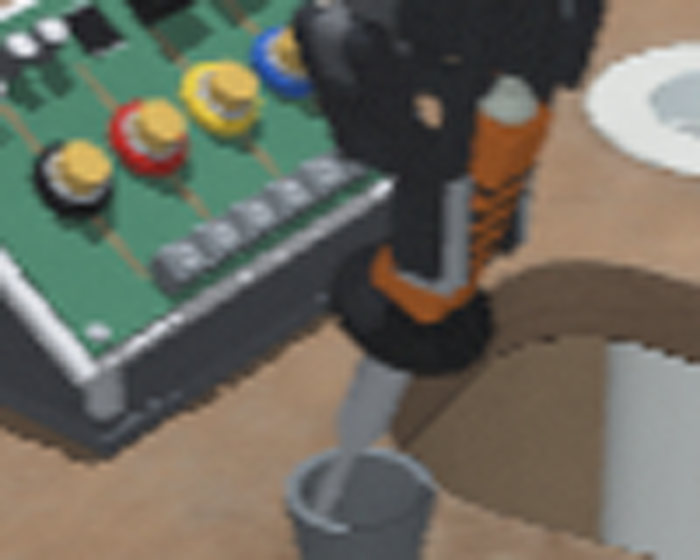

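jog_arm --deltas "-0.012 -0.001 0.0005 0 0.01; -0.012 0 0.0005 0 0.01; -0.012 0 0.0005 0 0.01; -0.011 0 0.0005 0 0.01; 0 0 0 0 0.01" --grip_force 20

```text
time: 22.35
ee_pos: [0.4235, 0.3101, 0.2109]
tcp_rot: [0.063, 0.998, 0.009, 0.002]
ft_force: [-1.6, -0.6, -2.2]
opening: 0.268
```

```bash
python3 ent.py;python3 -c "
from h import *
look(21,(280,380,190,270),(200,290,230,300))"
```

```text
t 22.35 p [0.4235 0.3101 0.2109] yaw_y 82.75 z [ 0.0047  0.0182 -0.9998] f [-1.56 -0.56 -2.19] m [-0.03  0.26  0.01] op 0.268 j7 0.57
turn 0.25
tip [0.5121 0.3003 0.1166] x' 0.1025 y' 0.0033
hand x' 0.0134 y' 0.0012 z 0.2219
```

View pics/s21.png

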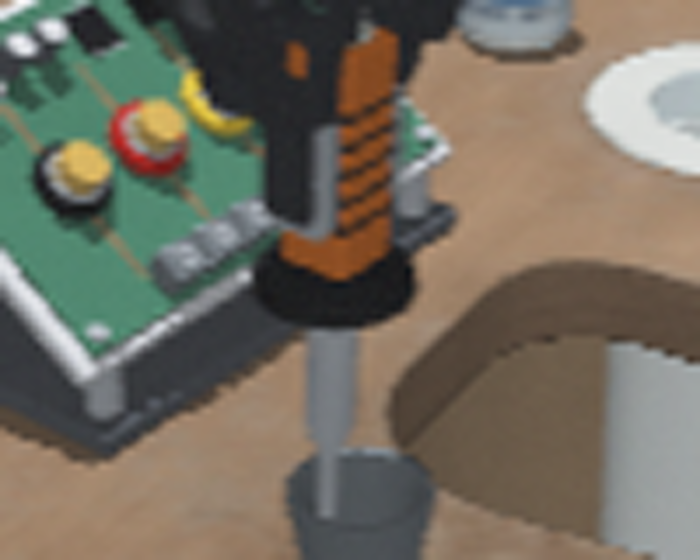

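jog_arm --deltas "0.0135 -0.001 0 0 0.01; 0 0 0.012 0 0.01; 0 0 0.012 0 0.01; 0 0 0 0 0.01" --grip_force 20

```text
time: 22.85
ee_pos: [0.4083, 0.3122, 0.1875]
tcp_rot: [0.062, 0.998, 0.01, 0.004]
ft_force: [0.2, -0.4, -1.0]
opening: 0.264
```

```bash
python3 ent.py;python3 -c "
from h import *
look(22,(280,380,190,270),(200,290,230,300))"
```

```text
t 22.85 p [0.4083 0.3122 0.1875] yaw_y 82.88 z [ 0.0088  0.0199 -0.9998] f [ 0.2  -0.44 -0.96] m [-0.02  0.03  0.  ] op 0.264 j7 0.53
turn 0.38
tip [0.4973 0.3028 0.0936] x' 0.0875 y' 0.0038
hand x' -0.002 y' 0.0013 z 0.1985
```

View pics/s22.png

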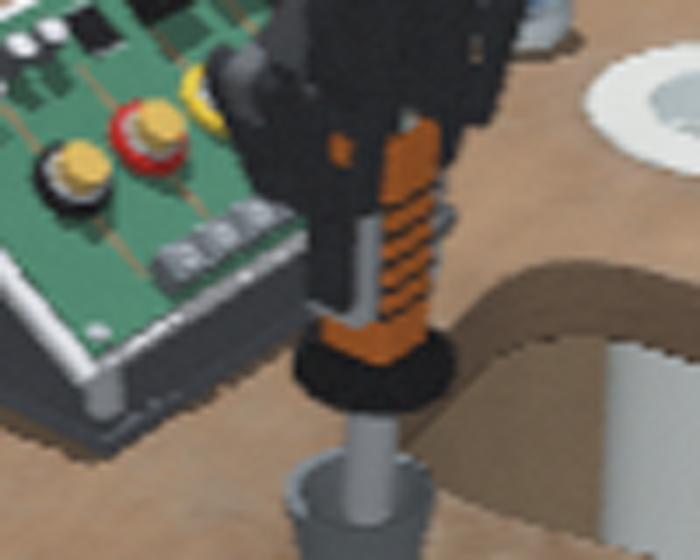

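jog_arm --deltas "-0.002 -0.001 0.01 0 0.01; 0 -0.0005 0.01 0 0.01; 0 0 0.01 0 0.01; 0 0 0.005 0 0.01; 0 0 0.003 0 0.01; 0 0 0 0 0.01" --grip_force 20

```text
time: 23.55
ee_pos: [0.4115, 0.3115, 0.148]
tcp_rot: [0.062, 0.998, 0.011, 0.005]
ft_force: [-0.6, 0.0, -0.2]
opening: 0.266
```

```bash
python3 ent.py;python3 -c "
from h import *
look(23,(280,380,190,270),(200,290,230,300))"
```

```text
t 23.55 p [0.4115 0.3115 0.148 ] yaw_y 82.85 z [ 0.0108  0.0214 -0.9997] f [-0.63  0.02 -0.18] m [-0.03  0.   -0.01] op 0.266 j7 0.51
turn 0.35
tip [0.5007 0.3022 0.0542] x' 0.091 y' 0.0036
hand x' 0.0013 y' 0.001 z 0.159
```

View pics/s23.png

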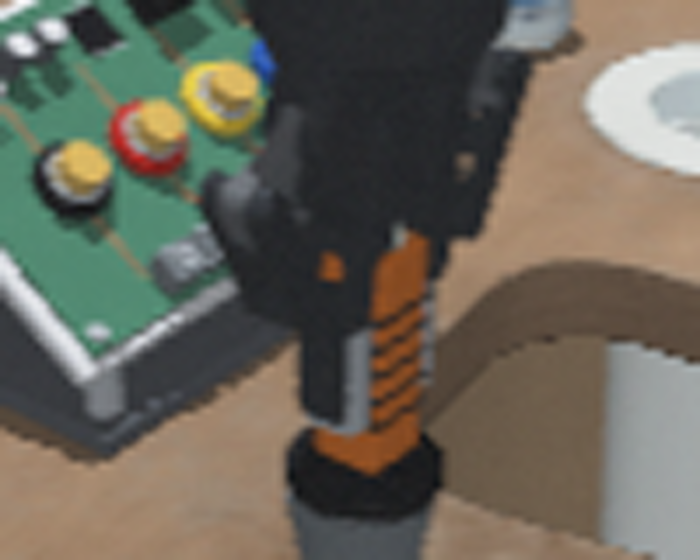

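jog_arm --deltas "0 0 0.003 0 0.01; 0 0 0 0 0.01; 0 0 0 0 0.035; 0 0 0 0 0.06; 0 0 0 0 0.085; 0 0 0 0 0.085; 0 0 0 0 0.085; 0 0 0 0 0.085; 0 0 0 0 0.085"

```text
time: 24.55
ee_pos: [0.4122, 0.3121, 0.1464]
tcp_rot: [0.062, 0.998, 0.012, 0.006]
ft_force: [0.5, -0.1, 0.4]
opening: 0.993
```

```bash
python3 ent.py;python3 -c "
from h import *
look(24,(280,380,190,270),(200,290,230,300))"
```

```text
t 24.55 p [0.4122 0.3121 0.1464] yaw_y 82.85 z [ 0.0131  0.0232 -0.9996] f [ 0.53 -0.13  0.4 ] m [-0.01  0.07 -0.01] op 0.993 j7 0.51
turn 0.35
tip [0.5016 0.3029 0.0528] x' 0.0917 y' 0.0045
hand x' 0.0018 y' 0.0016 z 0.1574
```

View pics/s24.png

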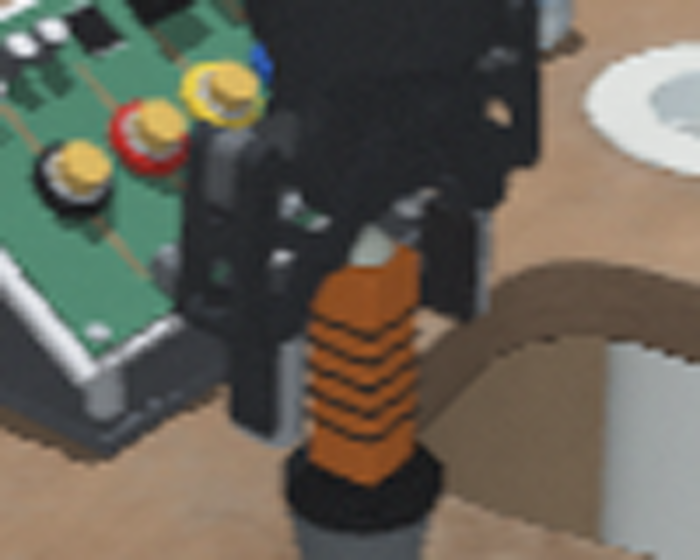

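jog_arm --deltas "0 0 -0.03 0 0.085; 0 0 -0.04 0 0.085; 0 0 -0.04 0 0.085; 0 0 -0.03 0 0.085; 0.04 0 0 0 0.085; 0.04 0 0 0 0.085; 0.04 0 0 0 0.085; 0 0 0 0 0.085; 0 0 0 0 0.085"

```text
time: 25.55
ee_pos: [0.2872, 0.3238, 0.2912]
tcp_rot: [0.063, 0.998, 0.013, 0.006]
ft_force: [0.7, -0.1, -0.4]
opening: 0.998
```

```bash
python3 ent.py;python3 - <<'E'
from h import *
s,t=look(25,(260,360,170,250),(200,350,150,290))
cv2.imwrite('pics/t25.png',cv2.resize(t['color'][150:290,200:350,::-1],None,fx=4,fy=4))
P=cloud(t);v,u=np.mgrid[:400,:640]
m=(u>210)&(u<265)&(v>230)&(v<285)&(P[...,2]>0.185)&(P[...,2]<.21)
Q=P[m];print(len(Q),Q.mean(0),Q[:,2].max(), cv2.minAreaRect((Q[:,:2]*1000).astype(np.float32)))
E
```

```text
t 25.55 p [0.2872 0.3238 0.2912] yaw_y 82.81 z [ 0.0134  0.0249 -0.9996] f [ 0.65 -0.11 -0.39] m [-0.04 -0.01  0.04] op 0.998 j7 0.36
turn 0.31
tip [0.3766 0.3147 0.1976] x' -0.0337 y' -0.0002
hand x' -0.1236 y' -0.0032 z 0.3022
86 [0.41001058 0.31131454 0.19516019] 0.204782379302888 ((410.2536315917969, 312.3366394042969), (23.55414390563965, 23.693450927734375), 82.28555297851562)
```

View pics/s25.png

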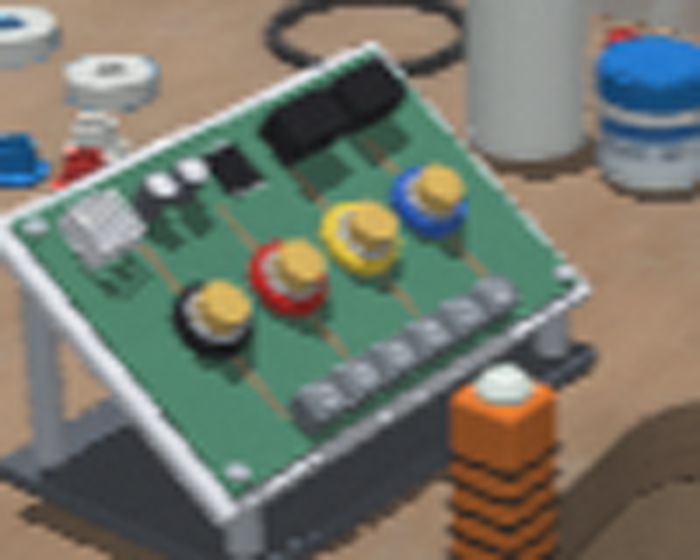

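View pics/t25.png

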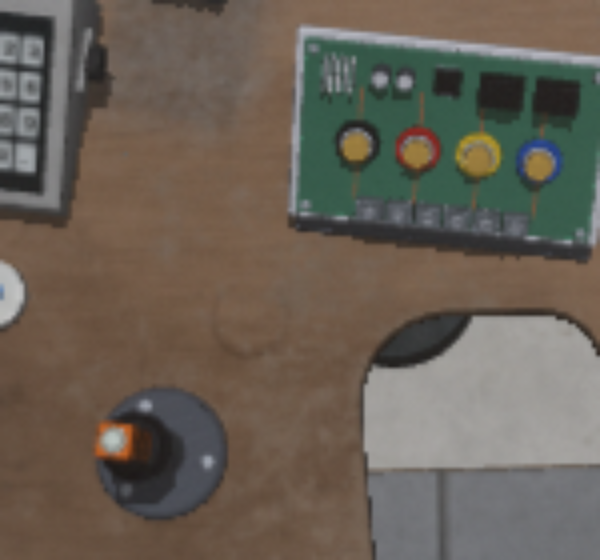

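The top picture shows the probe standing in the holder (handle near (115,440)), at the same place and height as at the start. All four plungers are back out and the gripper is clear, so I'm handing the job in.

```bash
python3 -c "
from station import manip
print(manip.job_done())"
```

```text
the job is handed in; nothing more can be done
None
```

I pressed red, then yellow, then blue with the probe, put it back in its holder, let go and handed the job in at about 26 s. No verdict came back.

- **Tilt:** the jog commands cannot tilt the tool, so I turned the probe in the jaws by pushing it against the holder's mouth. It measured about 39° from vertical, about 4° off square to the board.
- **Presses:** the pictures showed the tip near the middle of each brass top. I held yellow and blue about 1 s each, and red longer, in three deepening steps.
- **Depths:** I estimate 3 to 4 mm for yellow and blue, and up to about 5 mm for red, more than half way. The red moment readings pointed to less, about 2 to 3 mm, so I pushed it a little further to be sure. The highest force I worked out was about 5 N, from noisy readings.
- **Probe back in the holder:** the last look showed the handle top at about (0.410, 0.312) and the same height as at the start, so the collar sits on the rim.
- **Everything else:** all four plungers looked free and the gripper was open and about 12 cm clear. The bystanders that showed in the pictures looked unmoved, but I did not measure them.
- **Disagreement:** the two cameras differed by about 3 to 4 mm on where the tip was relative to the points, so I set the final position from close-up pictures and the contact force.

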